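# Lock a coat hook into the T-slot rail of a hallway shelf bracket

## Robot

A 7-joint arm with a two-finger parallel gripper is mounted at the origin on the work surface. World frame = base frame: x ahead of the robot, y to its left, z up, the work surface at z = 0. Lengths are in m, angles in rad, forces in N, time in s.
With the tool pointing down it reaches from about 0.35 to 0.9 m from the base axis. Payload 19.9 kg.
Tool frame: the origin (TCP) lies between the finger pads; the fingertips stand 11 mm ahead of it and the grasp point (between the pads) lies 8 mm behind it; z points along the fingers, y is the direction in which the jaws open and shut (so a half turn about z gives the same grasp; the last joint's range is limited). The gripper opens to 85 mm and grips with 20 to 120 N. Pads are 22 mm wide; open, the fingers measure 114 mm over their backs; the gripper's body (76 mm by 85 mm) begins 54 mm behind the grasp point. The pads swing forward as they close: fully open they stand 13 mm farther back than shut.
Start: joints at [1.135, 0.417, -0.01, 1.614, 0.005, 1.111, -0.053], TCP at [0.24, -0.577, 0.242] pointing down, gripper open.
Joint ranges: [-2.81, 2.81], [-0.39, 2.02], [-1.27, 1.25], [0.06, 2.57], [-1.19, 4.33], [0.19, 2], [-2.82, 2.82]. Speed limits (rad/s): [1.89, 1.89, 2.39, 2.39, 3.01, 3.01, 3.01].

## Interface

Orientations are given as a rotation vector (axis times angle).
In Python, from workcell import manip gives the robot as it stands.
- The arm moves only by the tool move_arm, never from a script. Its argument "motion" is a list of rows, each an object of numbers: "dx", "dy", "dz": the shift along the tool's x, y, z in cm; "ax", "ay", "az": the turn, a rotation vector about the tool's x, y, z in degrees; "gripper": the opening in per cent of the stroke, from 0 (shut) to 100 (fully open). A call has 1 to 20 rows; each row is the pose to reach, as a shift and turn from the pose commanded when the call began, along the tool's axes at that moment; what a row does not reach only later rows make up. A row lasts 1/8 s, in which the tool goes at most 62.5 mm and 10.7 degrees, less where a joint would pass 70% of its speed; a pose out of reach is approached as far as the arm can. A call with a gripper value outside its range is refused whole. The fingers move at their own pace and stop on an object; "newtons" is the grip in N (left out, the last holds). Time passes only in rows, so rows that repeat a pose let the fingers close. It gives the time, the measured TCP pose, the force and the opening at its end, in the units of the state.
- manip.observe(): the state, without advancing time (a new reading comes with each control period).
- manip.capture(name): name is "scene" or "top" or "wrist"; returns the picture (400x640x3 uint8, red, green, blue); there is no depth.
- manip.get_calibration(name): a dict with "vfov" (degrees; the focal length in pixels is half the picture's height over the tangent of half this angle, whatever the lens; pixels are square), "cx", "cy" (the principal point, pixels), "world_from_camera" (4x4, takes a point from camera to world coordinates); the wrist camera has in their place "tool_from_camera" (4x4, takes a point from camera to tool coordinates, whose origin is the TCP and whose axes are the flange's). Camera axes: x right, y up, looking along -z (the intrinsics and any distortion apply to the point x, -y, -z); pixel columns grow to the right and rows downward; lengths in m; the calibration is good to about 2 mm. A picture is of the moment at which its call begins: read the wrist's pose just before it. get_calibration takes no time and is no camera call.
- manip.job_done(): hands the job in, once; it reports no verdict.
The state is a dict: "clock": time; "q": joint angles; "qd": joint speeds; "effort": joint torques, N m; "tool_pos": TCP position; "tcp_rot": TCP orientation; "wrist_force": force on the tool from outside, world axes, zero at the start; "torque": the same for the moment, N m; "opening": opening from 0.0 (shut) to 1.0 (fully open).
Only numpy, scipy, OpenCV 4.12 (cv2) and the standard library are available. Lean on these libraries where they do the work, as an engineer would, in place of code of your own. Each camera call takes 0.05 s, during which the arm holds its last target.

## Task

Fit the loose coat hook to the aluminium rail of the walnut shelf bracket so that it matches the hook already there: lower its foot into the slot with the bent tip towards the spacer, bring its collar snug up against the spacer, press it down against its spring and turn it a quarter turn clockwise, seen from above, until it stops, then let go so that the spring locks it with its tip pointing the same way as the fitted hook's. Use no more than firm finger pressure on the bracket, and leave the other things where they are.

Things in the scene. Friction and masses are not known exactly. Their poses are not given: they have to be found in the camera images.
- hook_grip (a point): Loose coat hook, plain bright steel, upright in a pocket of the cardboard insert. A flat upright bar 24 mm wide (own x) and 10 mm thick (y) reaches from 12 to 56 mm above hook_base; its top is bent over towards +x, out to 41 mm from the axis and up to 63.5 mm. This point is on the axis 36 mm above hook_base, at mid bar, a good place to grasp. Axes: x towards the bent tip, z up.
- hook_base (a point): On the hook's axis (same axes), at the underside of its collar while the spring is relaxed. The collar, 28 mm across and 6 mm thick, slides up the 9 mm stem against a coil spring (seen between collar and bar), at most 4.5 mm: it starts to yield at 4 N, takes 10 N at 2.5 mm, 15 N at 4.5 mm, and is solid there.
- hook_foot (a point): Centre of the T-foot's bottom face, 6.5 mm below hook_base (same axes). The foot is 13 mm wide (y), 5 mm thick, 24 mm long (x), 25.6 mm at its ears: its corners (+x,-y) and (-x,+y) are cut back, the other two are square with ears. Once below the rail's lips it turns clockwise only (seen from above) and stops just past 90 degrees, when the ears meet the channel walls.
- hook_tip (a point): Middle of the hook's upturned tip: 36.5 mm along hook x from the axis, 55.5 mm above hook_base.
- spacer_face (a point): On the bracket: where the spacer on the rail begins, on the board's centre line at the height of the rail's top face (34 mm above the table). Axes: x along the rail towards the spacer and the fitted hook, y across, z up. The spacer is a block on the rail from here 60 mm along +x, 26 mm wide, 6 mm high. Snug means that the collar touches it: the hook's axis 14 mm to the -x side of this point.
- slot (a point): On the bracket, 70 mm to the -x side of spacer_face (same axes), on the board's centre line at the height of the rail's top. The rail's fixing holes are slotted: rail, slot, spacer and fitted hook sit up to 7 mm to either side (y) of this line, parallel to it, and no reading tells how far: see or feel for the slot. The slot is free from 180 mm to 0 mm before spacer_face.
- gusset_top (a point): Top of the upright walnut arm at the bracket's +x end, 83 mm above the table; a like arm stands at the -x end (both 18 mm thick, 161 mm from the bracket's origin). In the corner of this arm an aluminium corner clamp with a wire clip. The hook already fitted is locked 109 mm along +x from the bracket's origin, crosswise, its tip to the bracket's -y side; a locked hook sits 2.5 mm lower than one on its relaxed collar.
- bracket: Walnut shelf bracket lying on its back, fixed: board 340 (x) x 110 x 18 mm, origin under its centre; on it the aluminium rail, 300 x 31 x 16 mm. Slot 15 mm wide between lips 4 mm thick; below them a channel 26 mm wide, floor 12.5 mm below the rail's top. With the collar at rest on the rail the foot is still between the lips; pressed 2.5 mm farther down it can turn. spacer_face: x = 35 mm.
- insert: Cardboard carton insert, 150 x 64 x 30 mm, fixed, origin at the centre of its underside; two oblong pockets 20 mm deep at x = +40 and -40 mm, lengthwise along its x. One holds the loose hook, collar resting on the insert's top and tip towards the insert's +x, the other the round peg.
- peg: Round-headed steel coat peg in the other pocket, head 22 mm across, 40 mm high above the insert; origin on its axis at the insert's top. Leave it.
- nail_dispenser: Clear acrylic nail dispenser with a push button on top, 70 x 60 x 99 mm, loose, origin under its centre. Leave it.
- adhesive_hook: Small chrome adhesive hook lying on its plate, 40 x 55 x 33 mm, loose, origin under its centre. Leave it.
- tack_hammer: Small tack hammer lying on the table, 240 mm long along its x, loose. Leave it.
- dish: Pale blue ceramic dish, 100 mm across, 28 mm high, loose, origin under its centre. Leave it.
- tape_measure: Tape measure, 62 x 36 x 58 mm, loose, origin under its centre. Leave it.
There are look-alikes about, which are no part of the job. What is shaped like the part that bears hook_grip but purple, turquoise or yellow is not meant.

How it is judged:
By the outcome, as a careful person would: the job done as asked, in the order asked, and still so for the second after the job is handed in, with the robot touching nothing.
It also fails if it takes over 72 s, if anything falls off the work surface, if the arm or the gripper's body presses on something with over 40 N, if the wrist force passes 120 N, or if a joint passes its speed limit or range.

## Working session

There is one attempt and no reset: what is moved stays moved. The work goes in short steps, Python scripts to look and compute and a tool call to move; the robot and the scene stay as the last step left them, time stands still between calls to the robot, and variables do not carry over. Pictures are saved under pics/ and viewed, and the job is handed in when it is done.

Besides the shell and the picture viewer there is one more tool, called after "Request:" as name(argument=value, ...) on one line, values as JSON. move_arm: Moves the arm, as the interface text tells. Its arguments: {"type":"object","properties":{"motion":{"type":"array"},"newtons":{"type":"number"}},"required":["motion"]}

```bash
mkdir -p pics; python3 - <<'E'
from workcell import manip
import cv2
print(manip.observe())
for n in ("scene","top","wrist"):
    c=manip.get_calibration(n);print(n,c)
    cv2.imwrite(f"pics/{n}0.png",manip.capture(n)[:,:,::-1])
E
```

```text
{'clock': 0.0, 'q': array([ 1.1354881 ,  0.41796765, -0.01028553,  1.61417738,  0.00467677,
        1.1107196 , -0.05297331]), 'qd': array([ 0.00022349, -0.00082523,  0.00176801, -0.00076596,  0.00077258,
        0.00024758,  0.00035499]), 'effort': array([-5.11163435e-04, -8.64443350e+01,  6.78542331e-01, -4.34888864e+01,
        1.91136100e-02,  7.60978670e-03,  6.55659778e-05]), 'tool_pos': array([ 0.23967291, -0.57684834,  0.24166294]), 'tcp_rot': array([-3.07970202e+00, -6.14380360e-01,  5.04375494e-04]), 'wrist_force': array([-0.84777407,  0.51486941, -0.44015597]), 'torque': array([ 0.047321  , -0.04425461,  0.00098339]), 'opening': 0.9919615405650299}
scene {'vfov': 46.30602462212439, 'cx': 319.0754097199046, 'cy': 194.53842368494296, 'world_from_camera': array([[ 0.69572554, -0.51971414,  0.49584592,  1.25301809],
       [ 0.71815466,  0.51751741, -0.46521997, -0.6424124 ],
       [-0.0148275 ,  0.67975947,  0.73328521,  1.08656111],
       [ 0.        ,  0.        ,  0.        ,  1.        ]])}
top {'vfov': 47.789252542150585, 'cx': 324.7718021235756, 'cy': 200.94133314293276, 'world_from_camera': array([[ 2.81451365e-02,  9.97503423e-01, -6.47670581e-02,
         4.72991898e-01],
       [-9.99603607e-01,  2.81309221e-02, -1.13157713e-03,
        -7.62730426e-04],
       [ 6.93205007e-04,  6.47732333e-02,  9.97899768e-01,
         1.52433674e+00],
       [ 0.00000000e+00,  0.00000000e+00,  0.00000000e+00,
         1.00000000e+00]])}
wrist {'vfov': 65.92660814718727, 'cx': 316.9295524598155, 'cy': 204.02187233808647, 'tool_from_camera': array([[ 1.14516082e-03,  9.56458400e-01,  2.91866439e-01,
         7.53673723e-02],
       [ 9.99999297e-01, -1.00596357e-03, -6.26991262e-04,
        -1.94512341e-03],
       [-3.06084054e-04,  2.91866952e-01, -9.56458880e-01,
        -1.31074157e-01],
       [ 0.00000000e+00,  0.00000000e+00,  0.00000000e+00,
         1.00000000e+00]])}
```

View pics/scene0.png

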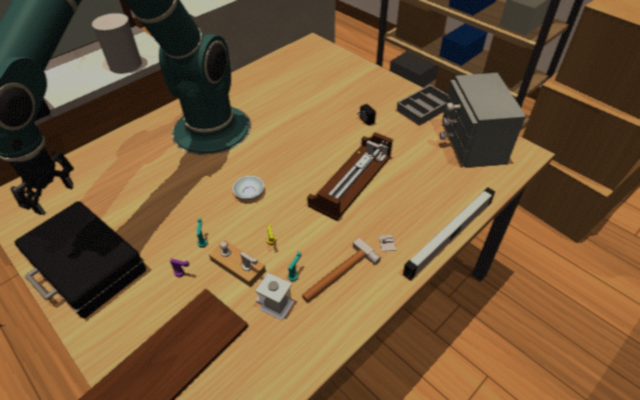

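View pics/top0.png

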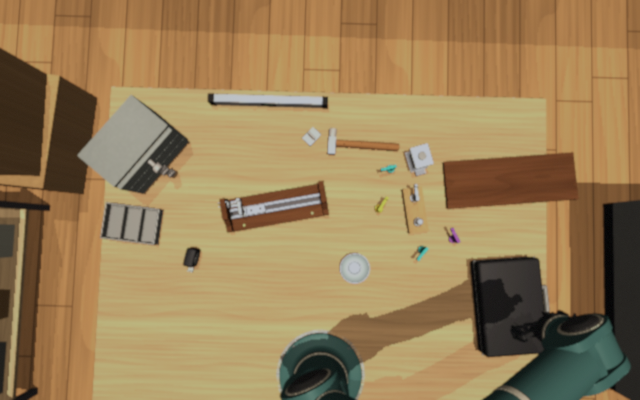

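View pics/wrist0.png

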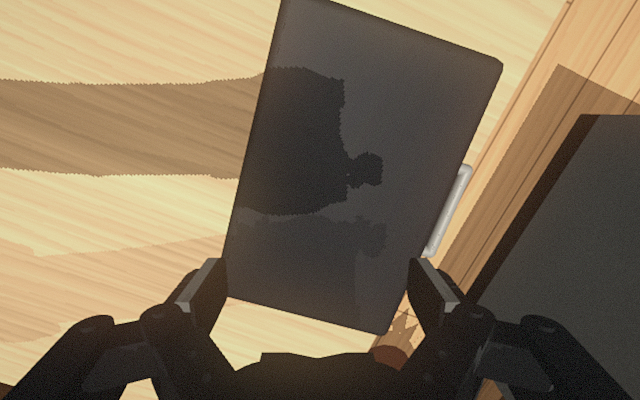

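```bash
cat > h.py <<'E'
import numpy as np,cv2
from workcell import manip
from scipy.spatial.transform import Rotation as R
def cam(n,st=None):
    c=manip.get_calibration(n)
    if n=="wrist":
        T=np.eye(4);T[:3,:3]=R.from_rotvec(st["tcp_rot"]).as_matrix();T[:3,3]=st["tool_pos"]
        W=T@c["tool_from_camera"]
    else: W=c["world_from_camera"]
    f=200/np.tan(np.radians(c["vfov"]/2))
    return f,c["cx"],c["cy"],W
def px(n,u,v,z,st=None):
    f,cx,cy,W=cam(n,st)
    d=W[:3,:3]@np.array([(u-cx)/f,-(v-cy)/f,-1.]);o=W[:3,3]
    return o+d*(z-o[2])/d[2]
def proj(n,p,st=None):
    f,cx,cy,W=cam(n,st)
    c=W[:3,:3].T@(np.array(p)-W[:3,3])
    return np.array([cx+f*c[0]/-c[2],cy-f*c[1]/-c[2]])
def crop(src,dst,x0,y0,x1,y1,k):
    im=cv2.imread(src)[y0:y1,x0:x1]
    cv2.imwrite(dst,cv2.resize(im,None,fx=k,fy=k,interpolation=cv2.INTER_CUBIC))
E
python3 - <<'E'
from h import *
crop("pics/top0.png","pics/top0a.png",360,130,480,270,4)
crop("pics/top0.png","pics/top0b.png",210,170,340,240,6)
crop("pics/scene0.png","pics/scene0a.png",150,190,310,320,4)
crop("pics/scene0.png","pics/scene0b.png",300,125,400,220,6)
E
```

```text
(no output)
```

View pics/top0a.png

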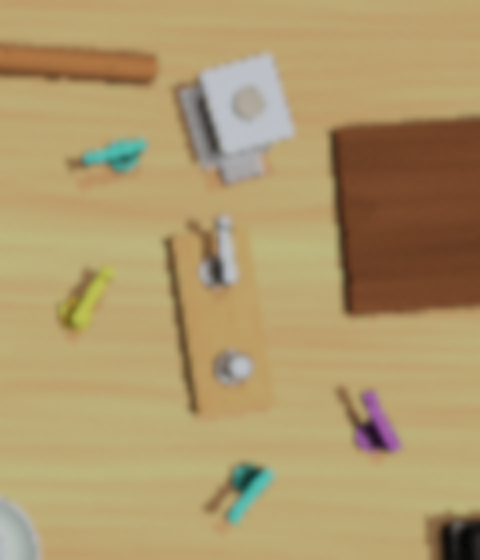

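View pics/top0b.png

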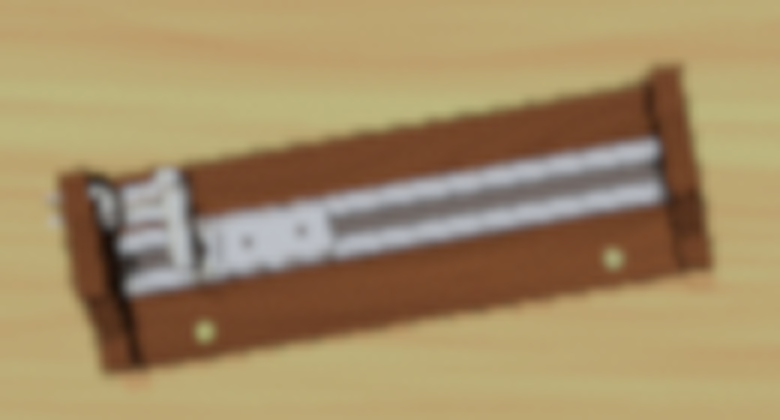

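View pics/scene0a.png

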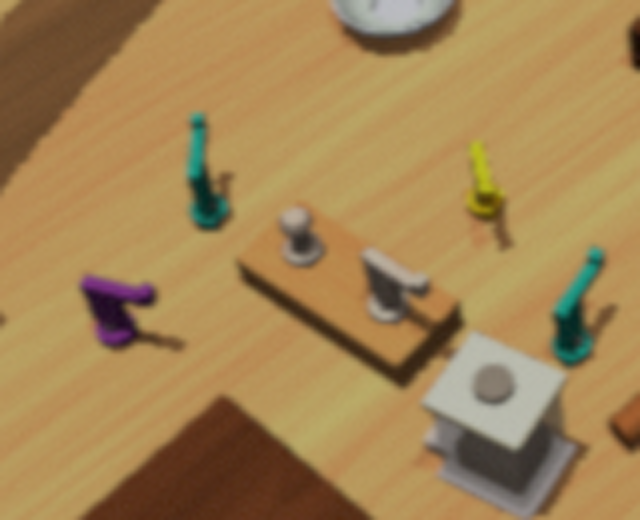

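View pics/scene0b.png

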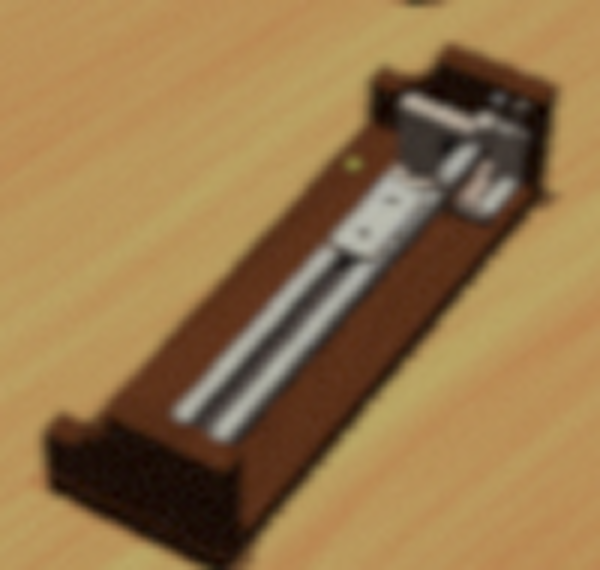

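```bash
python3 - <<'E'
from h import *
# top crops: a offset (360,130)/4 ; b offset (210,170)/6
A=lambda x,y:(360+x/4,130+y/4)
B=lambda x,y:(210+x/6,170+y/6)
p=lambda u,z,n="top":px(n,*u,z).round(4)
print("insert corners z30",[p(A(*c),.03) for c in((170,238),(245,230),(270,405),(196,412))])
print("peg",p(A(235,367),.07),"hook tip",p(A(224,222),.09), "hook bar",p(A(232,280),.09))
print("disp top",p(A(248,102),.099),[p(A(*c),.09) for c in((198,72),(272,55),(294,132),(220,158))])
print("gusset +x",p(B(60,178),.083),p(B(100,300),.083),"ends -x",p(B(683,66),.083),p(B(710,265),.083))
print("spacer face ends z40",p(B(327,208),.04),p(B(333,250),.04))
print("slot edges z34",p(B(640,160),.034),p(B(640,190),.034),p(B(350,208),.034),p(B(350,238),.034))
S=lambda x,y:(150+x/4,190+y/4); S2=lambda x,y:(300+x/6,125+y/6)
print("scene: peg",p(S(297,222),.07,"scene"),"hook collar",p(S(387,310),.033,"scene"))
print("scene spacer face",p(S2(333,243),.04,"scene"),p(S2(377,262),.04,"scene"))
E
```

```text
insert corners z30 [array([ 0.6153, -0.2562,  0.03  ]), array([ 0.6238, -0.3184,  0.03  ]), array([ 0.4793, -0.3411,  0.03  ]), array([ 0.4718, -0.2801,  0.03  ])]
peg [ 0.5088 -0.3034  0.07  ] hook tip [ 0.6237 -0.2888  0.09  ] hook bar [ 0.5775 -0.2958  0.09  ]
disp top [ 0.7192 -0.3046  0.099 ] [array([ 0.7439, -0.2661,  0.09  ]), array([ 0.7594, -0.3253,  0.09  ]), array([ 0.6976, -0.3437,  0.09  ]), array([ 0.675 , -0.2848,  0.09  ])]
gusset +x [0.5612 0.3361 0.083 ] [0.4968 0.312  0.083 ] ends -x [0.6305 0.0057 0.083 ] [ 0.5246 -0.0117  0.083 ]
spacer face ends z40 [0.5514 0.199  0.04  ] [0.5285 0.1948 0.04  ]
slot edges z34 [0.5831 0.0281 0.034 ] [0.5666 0.0277 0.034 ] [0.5521 0.1871 0.034 ] [0.5356 0.1865 0.034 ]
scene: peg [ 0.5196 -0.3097  0.07  ] hook collar [ 0.5955 -0.2983  0.033 ]
scene spacer face [0.5365 0.1941 0.04  ] [0.5631 0.1999 0.04  ]
```

```bash
cat >> h.py <<'E'
def T_of(st):
    return R.from_rotvec(st["tcp_rot"]),np.array(st["tool_pos"])
def down(yaw): # tool z down, tool x at world yaw (deg)
    y=np.radians(yaw);return R.from_matrix(np.array([[np.cos(y),np.sin(y),0],[np.sin(y),-np.cos(y),0],[0,0,-1]]))
def yaw(st):
    m=T_of(st)[0].as_matrix();return np.degrees(np.arctan2(m[1,0],m[0,0])), m[2]
def go(st,pos,yw):
    r,p=T_of(st)
    d=r.inv().apply(np.array(pos)-p)*100
    a=np.degrees((r.inv()*down(yw)).as_rotvec())
    return "dxyz cm",d.round(2),"a deg",a.round(2)
def show(st): print("t",round(st["clock"],2),"pos",st["tool_pos"].round(4),"yaw",round(yaw(st)[0],2),"tilt",yaw(st)[1].round(4),"F",st["wrist_force"].round(1),"M",st["torque"].round(2),"op",round(st["opening"],3))
E
python3 - <<'E'
from h import *
s=manip.observe();show(s);print(go(s,[.582,-.293,.2],9.2))
E
```

```text
t 0.15 pos [ 0.2397 -0.5769  0.2418] yaw 22.56 tilt [-1.e-04 -9.e-04 -1.e+00] F [-0.3 -0.3  0.5] M [ 0.02  0.   -0.01] op 1.001
('dxyz cm', array([ 42.51, -13.08,   4.19]), 'a deg', array([-5.000e-02,  1.000e-02,  1.336e+01]))
```

Request:
move_arm(motion=[{"dx":42.5,"dy":-13.1,"dz":4.2,"az":13.4,"gripper":100},{"dx":42.5,"dy":-13.1,"dz":4.2,"az":13.4},{"dx":42.5,"dy":-13.1,"dz":4.2,"az":13.4},{"dx":42.5,"dy":-13.1,"dz":4.2,"az":13.4},{"dx":42.5,"dy":-13.1,"dz":4.2,"az":13.4},{"dx":42.5,"dy":-13.1,"dz":4.2,"az":13.4},{"dx":42.5,"dy":-13.1,"dz":4.2,"az":13.4},{"dx":42.5,"dy":-13.1,"dz":4.2,"az":13.4},{"dx":42.5,"dy":-13.1,"dz":4.2,"az":13.4},{"dx":42.5,"dy":-13.1,"dz":4.2,"az":13.4}])

```text
$.motion[0]: bad value
```

```bash
python3 - <<'E'
from h import *
s=manip.observe();show(s);print(s["tool_pos"].tolist(),s["tcp_rot"].tolist(),np.abs(s["qd"]).max())
im=manip.capture("wrist");cv2.imwrite("pics/w1.png",im[:,:,::-1])
import pickle;pickle.dump(s,open("s1.pkl","wb"))
E
```

```text
t 0.15 pos [ 0.2397 -0.5769  0.2418] yaw 22.56 tilt [-1.e-04 -9.e-04 -1.e+00] F [-0.3 -0.3  0.5] M [ 0.02  0.   -0.01] op 1.001
[0.23969969278941364, -0.5769422813755356, 0.24181560254406798] [-3.0800137784400943, -0.6144287408340862, 0.0004225520300927945] 0.0024503788493120634
```

View pics/w1.png

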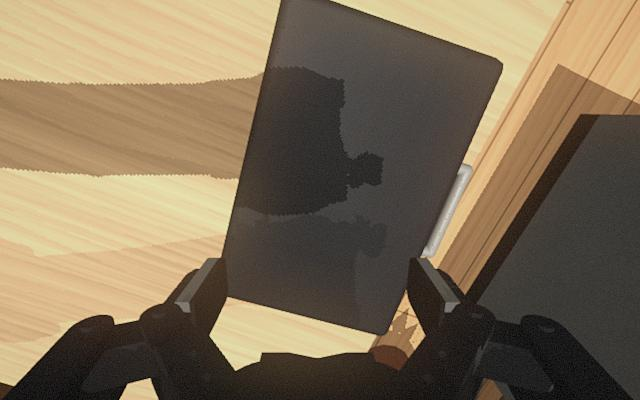

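Request:
move_arm(motion=[{"dx":5.3,"dy":-1.6,"dz":0.5,"ax":0,"ay":0,"az":1.7,"gripper":100},{"dx":10.6,"dy":-3.3,"dz":1.0,"ax":0,"ay":0,"az":3.4,"gripper":100},{"dx":15.9,"dy":-4.9,"dz":1.6,"ax":0,"ay":0,"az":5.0,"gripper":100},{"dx":21.2,"dy":-6.5,"dz":2.1,"ax":0,"ay":0,"az":6.7,"gripper":100},{"dx":26.5,"dy":-8.2,"dz":2.6,"ax":0,"ay":0,"az":8.4,"gripper":100},{"dx":31.8,"dy":-9.8,"dz":3.1,"ax":0,"ay":0,"az":10.0,"gripper":100},{"dx":37.1,"dy":-11.4,"dz":3.7,"ax":0,"ay":0,"az":11.7,"gripper":100},{"dx":42.5,"dy":-13.1,"dz":4.2,"ax":0,"ay":0,"az":13.4,"gripper":100},{"dx":42.5,"dy":-13.1,"dz":4.2,"ax":0,"ay":0,"az":13.4,"gripper":100},{"dx":42.5,"dy":-13.1,"dz":4.2,"ax":0,"ay":0,"az":13.4,"gripper":100}])

```text
clock: 1.45
tool_pos: [0.5817, -0.2933, 0.2]
tcp_rot: [3.132, 0.251, -0.001]
wrist_force: [-0.4, -1.0, -0.8]
opening: 0.998
```

```bash
python3 - <<'E'
from h import *
s=manip.observe();show(s);print(s["tool_pos"].tolist(),s["tcp_rot"].tolist(),np.abs(s["qd"]).max())
im=manip.capture("wrist");cv2.imwrite("pics/w1.png",im[:,:,::-1])
import pickle;pickle.dump(s,open("s1.pkl","wb"))
E
```

```text
t 1.45 pos [ 0.5817 -0.2933  0.2   ] yaw 9.17 tilt [-8.e-04 -1.e-04 -1.e+00] F [-0.4 -1.  -0.8] M [-0.06  0.04  0.02] op 0.998
[0.5816744093822058, -0.2933431397637871, 0.1999534011345749] [3.1315268982559994, 0.2510862647198041, -0.0012884971048305334] 0.02331201860792901
```

View pics/w1.png

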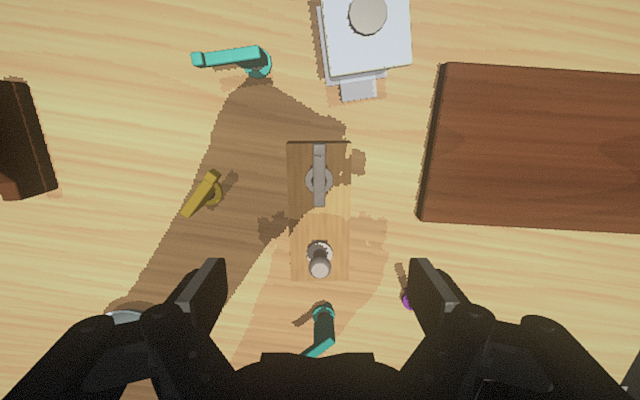

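```bash
python3 - <<'E'
from h import *
crop("pics/w1.png","pics/w1a.png",270,120,370,300,4)
E
```

```text
(no output)
```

View pics/w1a.png

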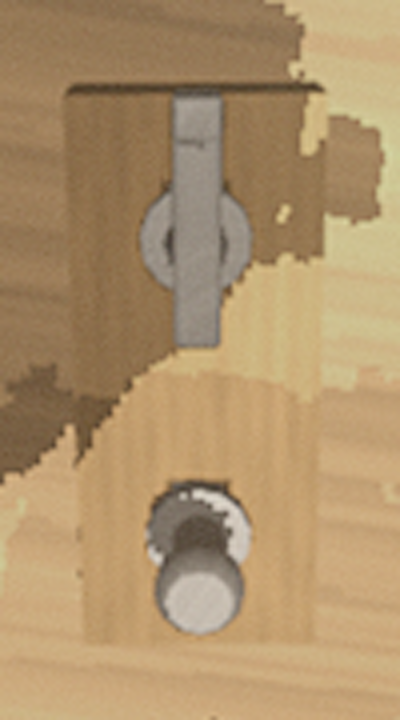

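```bash
python3 - <<'E'
from h import *
import pickle
s=pickle.load(open("s1.pkl","rb"))
W=lambda x,y:(270+x/4,120+y/4)
p=lambda x,y,z:px("wrist",*W(x,y),z,s)
print("collar c",p(195,240,.036),"width",np.linalg.norm(p(140,240,.036)-p(251,240,.036)))
a=p(197,345,.090);b=p(197,93,.0935)
print("bar back",a,"tip",b,np.linalg.norm(a-b),"w",np.linalg.norm(p(175,250,.09)-p(221,250,.09)))
d=b-a;print("yaw",np.degrees(np.arctan2(d[1],d[0])),"axis from bar",a+d/np.linalg.norm(d)*.012, b-d/np.linalg.norm(d)*.041)
c=[p(*q,.03) for q in((66,95),(325,92),(312,640),(85,640))];print([x[:2].round(4) for x in c])
u=(c[0]+c[1]-c[2]-c[3])/2;print(np.degrees(np.arctan2(u[1],u[0])),np.linalg.norm(u),"ctr",sum(c)/4, "hook",sum(c)/4+u/np.linalg.norm(u)*.04)
E
```

```text
collar c [ 0.5908178  -0.29169261  0.036     ] width 0.027109545243393332
bar back [ 0.58103381 -0.29338199  0.09      ] tip [ 0.63159052 -0.28502138  0.0935    ] 0.05136274017584302 w 0.009200174600176572
yaw 9.390079622902809 axis from bar [ 0.59284549 -0.29142868  0.09081771] [ 0.59123393 -0.29169519  0.09070615]
[array([ 0.6197, -0.2555]), array([ 0.6304, -0.3169]), array([ 0.4834, -0.3421]), array([ 0.4734, -0.2803])]
9.662847702402289 0.14875233763035953 ctr [ 0.55173618 -0.29869891  0.03      ] hook [ 0.59116868 -0.2919849   0.03      ]
```

```bash
python3 - <<'E'
from h import *
s=manip.observe();show(s);print(go(s,[.5912,-.2917,.058],9.5))
E
```

```text
t 1.5 pos [ 0.5813 -0.294   0.2001] yaw 9.11 tilt [-7.e-04  2.e-04 -1.e+00] F [-0.4  0.3 -0.2] M [ 0.01 -0.06 -0.02] op 0.999
('dxyz cm', array([ 1.02, -0.07, 14.21]), 'a deg', array([ 0.01,  0.04, -0.39]))
```

Request:
move_arm(motion=[{"dx":1.0,"dy":-0.1,"dz":4,"ax":0,"ay":0,"az":-0.4,"gripper":100},{"dx":1.0,"dy":-0.1,"dz":8,"ax":0,"ay":0,"az":-0.4,"gripper":100},{"dx":1.0,"dy":-0.1,"dz":11,"ax":0,"ay":0,"az":-0.4,"gripper":100},{"dx":1.0,"dy":-0.1,"dz":13,"ax":0,"ay":0,"az":-0.4,"gripper":70},{"dx":1.0,"dy":-0.1,"dz":14.2,"ax":0,"ay":0,"az":-0.4,"gripper":50},{"dx":1.0,"dy":-0.1,"dz":14.2,"ax":0,"ay":0,"az":-0.4,"gripper":40},{"dx":1.0,"dy":-0.1,"dz":14.2,"ax":0,"ay":0,"az":-0.4,"gripper":30}], newtons=60)

```text
clock: 2.38
tool_pos: [0.5922, -0.2908, 0.0593]
tcp_rot: [3.13, 0.262, 0.002]
wrist_force: [0.1, 0.0, 0.4]
opening: 0.304
```

```bash
python3 - <<'E'
from h import *
s=manip.observe();show(s)
im=manip.capture("wrist");cv2.imwrite("pics/w2.png",im[:,:,::-1])
E
```

```text
t 2.38 pos [ 0.5922 -0.2908  0.0593] yaw 9.56 tilt [ 1.2e-03  8.0e-04 -1.0e+00] F [0.1 0.  0.4] M [ 0.02 -0.03 -0.08] op 0.304
```

View pics/w2.png

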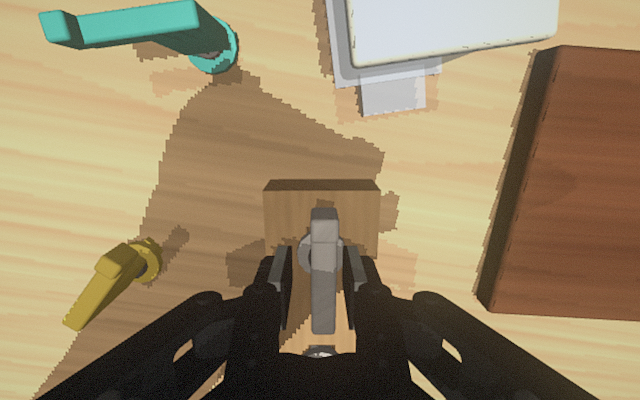

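Request:
move_arm(motion=[{"dx":0,"dy":0,"dz":0,"ax":0,"ay":0,"az":0,"gripper":0},{"dx":0,"dy":0,"dz":0,"ax":0,"ay":0,"az":0,"gripper":0},{"dx":0,"dy":0,"dz":0,"ax":0,"ay":0,"az":0,"gripper":0},{"dx":0,"dy":0,"dz":0,"ax":0,"ay":0,"az":0,"gripper":0}], newtons=60)

```text
clock: 2.92
tool_pos: [0.5922, -0.2914, 0.059]
tcp_rot: [3.129, 0.261, 0.002]
wrist_force: [1.4, -5.7, 4.6]
opening: 0.107
```

```bash
python3 - <<'E'
from h import *
s=manip.observe();show(s);print(s["q"])
E
```

```text
t 2.92 pos [ 0.5922 -0.2914  0.059 ] yaw 9.54 tilt [ 0.0011  0.0015 -1.    ] F [ 1.4 -5.7  4.6] M [-1.27 -0.24  0.05] op 0.107
[ 0.47930217  0.68559522 -0.09686401  1.64048911  0.08492877  0.8178479
 -1.05817687]
```

Request:
move_arm(motion=[{"dx":0,"dy":0,"dz":-1,"ax":0,"ay":0,"az":0,"gripper":0},{"dx":0,"dy":0,"dz":-3,"ax":0,"ay":0,"az":0,"gripper":0},{"dx":0,"dy":0,"dz":-6,"ax":0,"ay":0,"az":0,"gripper":0},{"dx":0,"dy":0,"dz":-9,"ax":0,"ay":0,"az":0,"gripper":0},{"dx":0,"dy":0,"dz":-11,"ax":0,"ay":0,"az":0,"gripper":0},{"dx":0,"dy":0,"dz":-11,"ax":0,"ay":0,"az":0,"gripper":0}], newtons=60)

```text
clock: 3.68
tool_pos: [0.5923, -0.2905, 0.1699]
tcp_rot: [3.13, 0.262, 0.003]
wrist_force: [-0.3, -0.4, -1.5]
opening: 0.11
```

```bash
python3 - <<'E'
from h import *
s=manip.observe();show(s)
import pickle;pickle.dump(s,open("s3.pkl","wb"))
im=manip.capture("wrist");cv2.imwrite("pics/w3.png",im[:,:,::-1])
im=manip.capture("top");cv2.imwrite("pics/top3.png",im[:,:,::-1])
im=manip.capture("scene");cv2.imwrite("pics/scene3.png",im[:,:,::-1])
crop("pics/scene3.png","pics/scene3a.png",150,120,310,300,4)
E
```

```text
t 3.67 pos [ 0.5923 -0.2905  0.1699] yaw 9.57 tilt [ 0.0019  0.0011 -1.    ] F [-0.3 -0.4 -1.5] M [-0.05  0.02  0.01] op 0.11
```

View pics/w3.png

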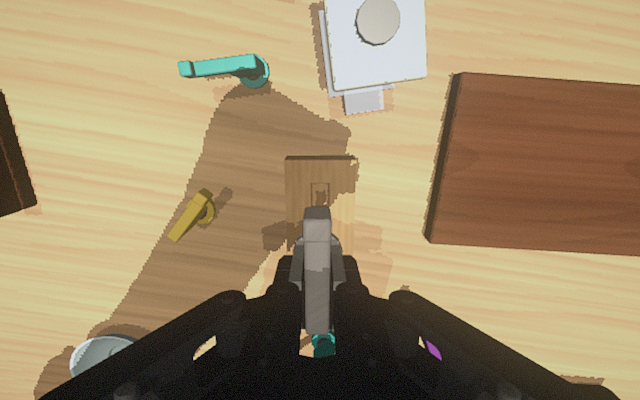

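View pics/scene3a.png

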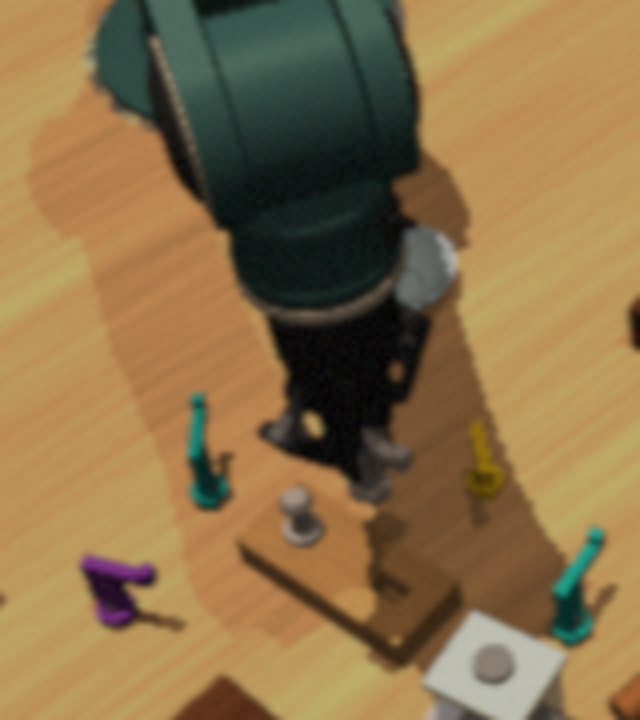

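```bash
python3 - <<'E'
from h import *
s=manip.observe();show(s);print(go(s,[.55,.158,.17],101))
E
```

```text
t 3.83 pos [ 0.5912 -0.2902  0.1671] yaw 9.57 tilt [-0.0014 -0.0011 -1.    ] F [ 0.1  0.4 -0.9] M [ 0.01  0.   -0.04] op 0.109
('dxyz cm', array([  3.39, -44.88,  -0.24]), 'a deg', array([-1.100e-01,  1.000e-02, -9.143e+01]))
```

Request:
move_arm(motion=[{"dx":0.3,"dy":-4.5,"dz":-0.2,"ax":0,"ay":0,"az":-9,"gripper":0},{"dx":0.7,"dy":-9,"dz":-0.2,"ax":0,"ay":0,"az":-18,"gripper":0},{"dx":1.0,"dy":-13.5,"dz":-0.2,"ax":0,"ay":0,"az":-27,"gripper":0},{"dx":1.4,"dy":-18,"dz":-0.2,"ax":0,"ay":0,"az":-36,"gripper":0},{"dx":1.7,"dy":-22.5,"dz":-0.2,"ax":0,"ay":0,"az":-45,"gripper":0},{"dx":2.0,"dy":-27,"dz":-0.2,"ax":0,"ay":0,"az":-54,"gripper":0},{"dx":2.4,"dy":-31.5,"dz":-0.2,"ax":0,"ay":0,"az":-63,"gripper":0},{"dx":2.7,"dy":-36,"dz":-0.2,"ax":0,"ay":0,"az":-72,"gripper":0},{"dx":3.1,"dy":-40.5,"dz":-0.2,"ax":0,"ay":0,"az":-81,"gripper":0},{"dx":3.4,"dy":-44.9,"dz":-0.2,"ax":0,"ay":0,"az":-91.4,"gripper":0},{"dx":3.4,"dy":-44.9,"dz":-0.2,"ax":0,"ay":0,"az":-91.4,"gripper":0},{"dx":3.4,"dy":-44.9,"dz":-0.2,"ax":0,"ay":0,"az":-91.4,"gripper":0}])

```text
clock: 5.32
tool_pos: [0.5504, 0.1573, 0.1694]
tcp_rot: [-2.0, -2.421, 0.002]
wrist_force: [0.2, -0.8, -1.5]
opening: 0.107
```

```bash
python3 - <<'E'
from h import *
s=manip.observe();show(s)
import pickle;pickle.dump(s,open("s4.pkl","wb"))
im=manip.capture("wrist");cv2.imwrite("pics/w4.png",im[:,:,::-1])
E
```

```text
t 5.33 pos [0.5504 0.1573 0.1694] yaw 100.88 tilt [-1.0e-04 -1.5e-03 -1.0e+00] F [ 0.2 -0.8 -1.5] M [-0.03  0.04 -0.05] op 0.107
```

View pics/w4.png

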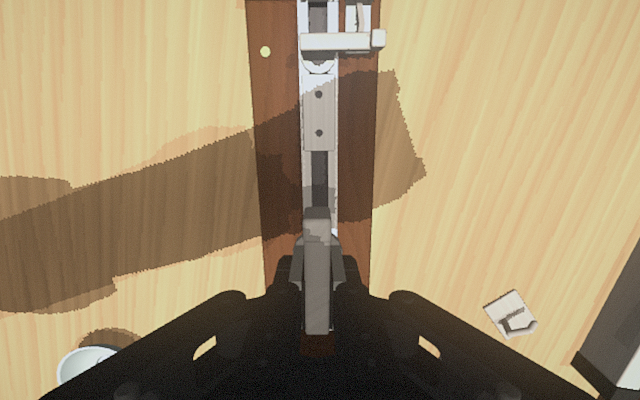

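```bash
python3 - <<'E'
from h import *
crop("pics/w4.png","pics/w4a.png",240,0,400,145,5)
crop("pics/w4.png","pics/w4b.png",240,120,400,270,5)
E
```

```text
(no output)
```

View pics/w4a.png

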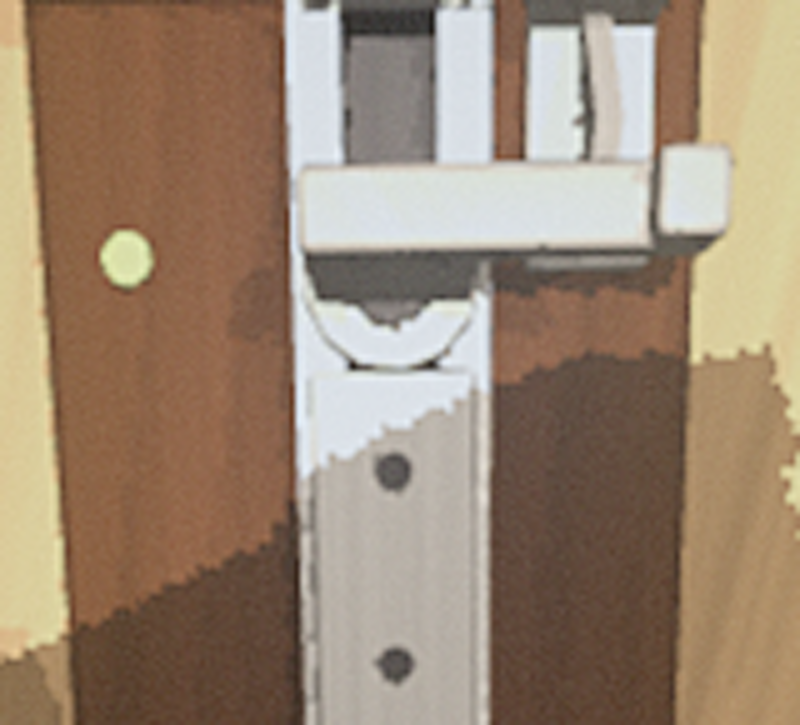

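View pics/w4b.png

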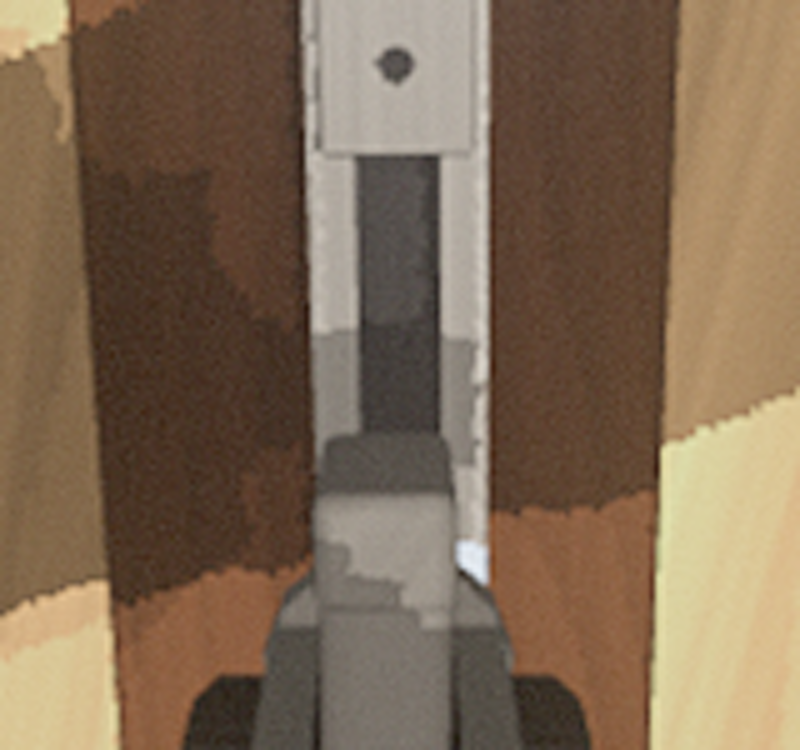

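```bash
python3 - <<'E'
from h import *
import pickle
s=pickle.load(open("s4.pkl","rb"))
r,t=T_of(s)
A=lambda x,y:(240+x/5,y/5); B=lambda x,y:(240+x/5,120+y/5)
def p(u,z): 
    q=px("wrist",*u,z,s); return q, r.inv().apply(q-t)*1000
def mid(a,b,z): 
    x=p(a,z)[0];y=p(b,z)[0];m=(x+y)/2
    print("w",(np.linalg.norm(x-y)*1000).round(1),"mid",m.round(4),"tool mm",(r.inv().apply(m-t)*1000).round(1)); return m
print("slot"); m1=mid(B(357.5,170),B(440,170),.034); m2=mid(B(361,420),B(440,420),.034); m3=mid(A(341,100),A(437,100),.034)
d=m3-m2;print("yaw slot",np.degrees(np.arctan2(d[1],d[0])))
print("rail outer"); a=mid(A(287,10),A(494,10),.034);b=mid(A(301,700),A(490,700),.034);d=a-b;print(np.degrees(np.arctan2(d[1],d[0])))
print("spacer face z40"); mid(B(323,155),B(474,155),.04)
print("spacer far z40"); mid(A(314,375),A(474,375),.04)
print("fitted bar top left/right ends z=.034+.061"); mid(A(302,165),A(302,250),.034-.0025+.0635)
print("holes",[p(A(394,470),.04)[1],p(A(396,664),.04)[1]])
# held hook: top of bar at tool z: base at tool +28 => 63.5 above base => tool z = 28-63.5
def pt(u,zt):
    c=manip.get_calibration("wrist");f=200/np.tan(np.radians(c["vfov"]/2));W=c["tool_from_camera"]
    dd=W[:3,:3]@np.array([(u[0]-c["cx"])/f,-(u[1]-c["cy"])/f,-1]);o=W[:3,3];return (o+dd*(zt-o[2])/dd[2])*1000
for zt in(-.0355,-.0335):
  print("held tip edge",pt(B(319,493),zt),pt(B(452,493),zt),"back",pt((306,333),zt),pt((331,333),zt))
E
python3 - <<'E'
import sys;sys.path.insert(0,'.')
from h import *
crop("pics/w4.png","pics/w4c.png",280,200,360,350,5)
E
```

```text
slot
w 14.2 mid [0.5456 0.1972 0.034 ] tool mm [ 40.1   3.  135.4]
w 14.3 mid [0.5545 0.1531 0.034 ] tool mm [ -4.8   3.5 135.4]
w 14.7 mid [0.5245 0.2971 0.034 ] tool mm [142.2   1.1 135.4]
yaw slot 101.80367187866368
rail outer
w 31.2 mid [0.5224 0.3089 0.034 ] tool mm [154.2   1.3 135.4]
w 32.1 mid [0.5427 0.2087 0.034 ] tool mm [ 52.    2.4 135.4]
101.48665693050972
spacer face z40
w 25.3 mid [0.5448 0.2005 0.04  ] tool mm [ 43.5   2.9 129.4]
spacer far z40
w 25.1 mid [0.5328 0.2583 0.04  ] tool mm [102.6   2.  129.4]
fitted bar top left/right ends z=.034+.061
w 9.2 mid [0.5192 0.269  0.095 ] tool mm [115.7  -9.4  74.4]
holes [array([ 88.56297979,   2.02377311, 129.41773583]), array([ 58.38336201,   2.44167953, 129.41905793])]
held tip edge [ 42.19823047  -3.59826562 -35.5       ] [ 42.21071752   5.14549168 -35.5       ] back [ -2.85633723  -3.28887556 -35.5       ] [ -2.83961805   5.99341076 -35.5       ]
held tip edge [ 41.48382916  -3.68934457 -33.5       ] [ 41.4965775    5.23737929 -33.5       ] back [ -4.51352314  -3.3734804  -33.5       ] [ -4.4964541    6.10304142 -33.5       ]
```

View pics/w4c.png

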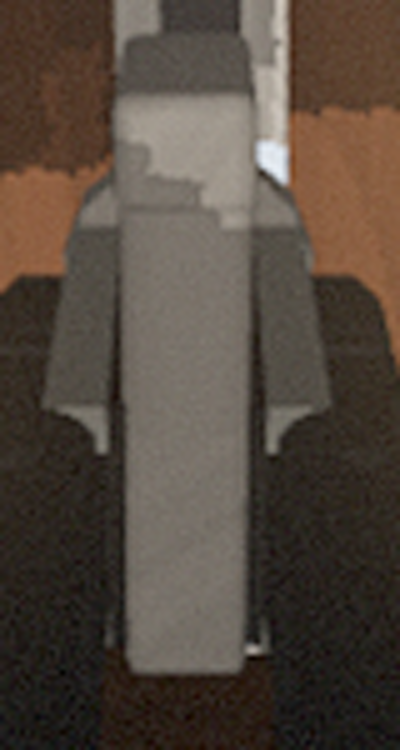

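```bash
python3 - <<'E'
from h import *
for i in range(2):
  c=manip.get_calibration("wrist");print({k:(v.round(5).tolist() if hasattr(v,'round') and k[0]=='t' else v) for k,v in c.items()})
E
```

```text
{'vfov': 65.92660814718727, 'cx': 316.9295524598155, 'cy': 204.02187233808647, 'tool_from_camera': [[0.00115, 0.95657, 0.29149, 0.07634], [1.0, -0.00133, 0.00042, 0.00075], [0.00079, 0.29149, -0.95657, -0.13108], [0.0, 0.0, 0.0, 1.0]]}
{'vfov': 65.92660814718727, 'cx': 316.9295524598155, 'cy': 204.02187233808647, 'tool_from_camera': [[0.00115, 0.95657, 0.29149, 0.07634], [1.0, -0.00133, 0.00042, 0.00075], [0.00079, 0.29149, -0.95657, -0.13108], [0.0, 0.0, 0.0, 1.0]]}
```

Request:
move_arm(motion=[{"dx":0.3,"dy":0.1,"dz":3,"ax":0,"ay":0,"az":-0.8,"gripper":0},{"dx":0.6,"dy":0.25,"dz":6,"ax":0,"ay":0,"az":-0.8,"gripper":0},{"dx":1.0,"dy":0.25,"dz":8,"ax":0,"ay":0,"az":-0.8,"gripper":0},{"dx":1.0,"dy":0.25,"dz":9,"ax":0,"ay":0,"az":-0.8,"gripper":0},{"dx":1.0,"dy":0.25,"dz":9.4,"ax":0,"ay":0,"az":-0.8,"gripper":0},{"dx":1.0,"dy":0.25,"dz":9.4,"ax":0,"ay":0,"az":-0.8,"gripper":0},{"dx":1.0,"dy":0.25,"dz":9.4,"ax":0,"ay":0,"az":-0.8,"gripper":0}])

```text
clock: 6.25
tool_pos: [0.5516, 0.1682, 0.077]
tcp_rot: [1.982, 2.437, 0.001]
wrist_force: [-0.4, 0.0, -0.7]
opening: 0.109
```

```bash
python3 - <<'E'
from h import *
s=manip.observe();show(s)
import pickle;pickle.dump(s,open("s5.pkl","wb"))
im=manip.capture("wrist");cv2.imwrite("pics/w5.png",im[:,:,::-1])
crop("pics/w5.png","pics/w5a.png",240,60,400,210,5)
im=manip.capture("scene");cv2.imwrite("pics/scene5.png",im[:,:,::-1])
crop("pics/scene5.png","pics/scene5a.png",280,100,400,220,5)
E
```

```text
t 6.25 pos [0.5516 0.1682 0.077 ] yaw 101.75 tilt [-0.     0.001 -1.   ] F [-0.4  0.  -0.7] M [-0.02 -0.01  0.02] op 0.109
```

View pics/w5.png

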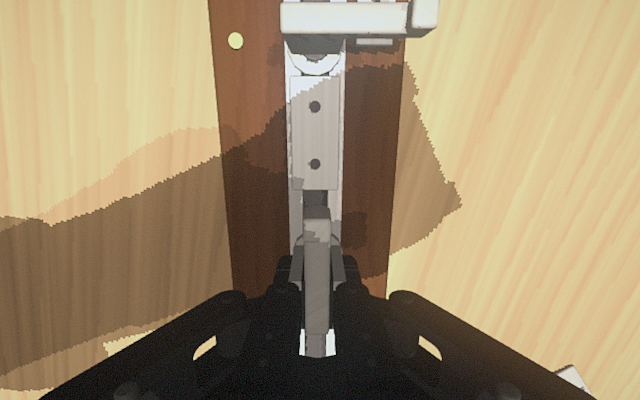

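View pics/w5a.png

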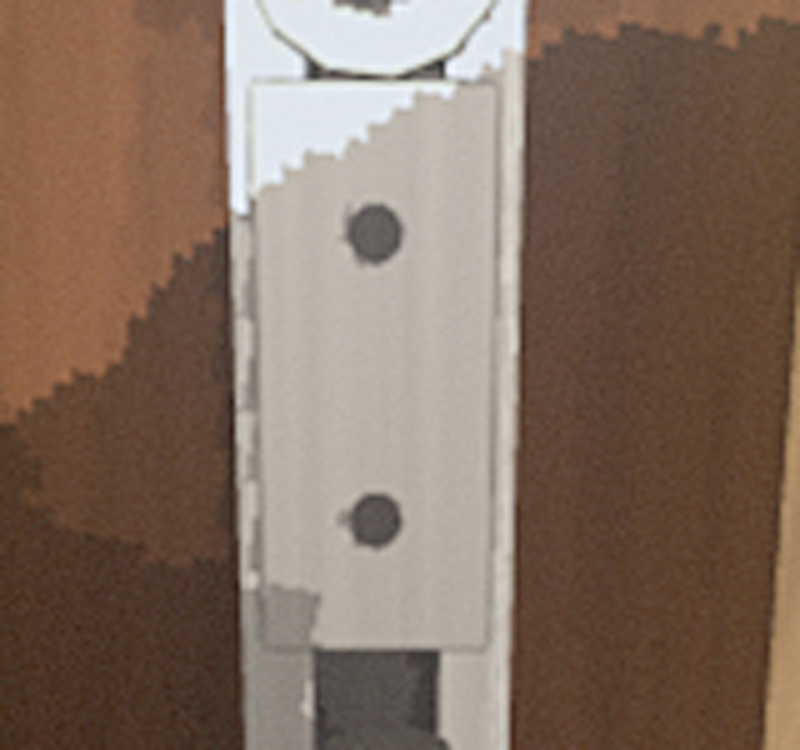

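View pics/scene5a.png

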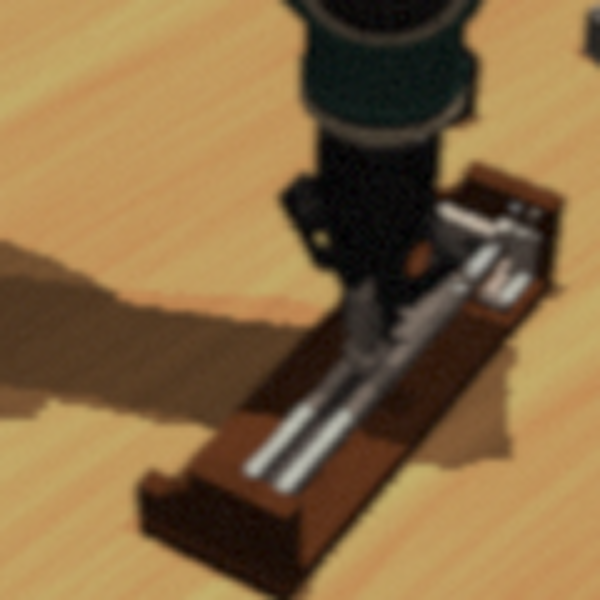

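```bash
python3 - <<'E'
from h import *
import pickle
s=pickle.load(open("s5.pkl","rb"))
c=manip.get_calibration("wrist");print(c["tool_from_camera"].round(5).tolist())
r,t=T_of(s)
A=lambda x,y:(240+x/5,60+y/5)
def p(u,z): return (r.inv().apply(px("wrist",*u,z,s)-t)*1000).round(2)
print("slot",p(A(314,690),.034),p(A(438,690),.034))
print("holes",p(A(374,233),.04),p(A(376,520),.04))
print("rail",p(A(226,100),.034),p(A(526,100),.034),p(A(244,700),.034),p(A(510,700),.034))
print("face",p(A(262,650),.04),p(A(488,650),.04), "far",p(A(248,80),.04),p(A(495,80),.04))
crop("pics/w5.png","pics/w5b.png",280,190,360,370,4)
E
```

```text
[[0.00115, 0.95658, 0.29148, 0.07633], [1.0, -0.00133, 0.00043, 0.00079], [0.0008, 0.29147, -0.95658, -0.13108], [0.0, 0.0, 0.0, 1.0]]
slot [26.97 -7.58 42.99] [26.98  6.96 43.  ]
holes [78.04 -0.46 37.  ] [48.04 -0.26 37.  ]
rail [ 91.42 -16.05  42.98] [91.45 15.49 43.01] [ 25.74 -15.83  42.98] [25.77 15.44 43.01]
face [ 33.34 -13.08  36.98] [33.36 12.32 37.01] far [ 92.78 -13.19  36.98] [92.81 11.8  37.01]
```

View pics/w5b.png

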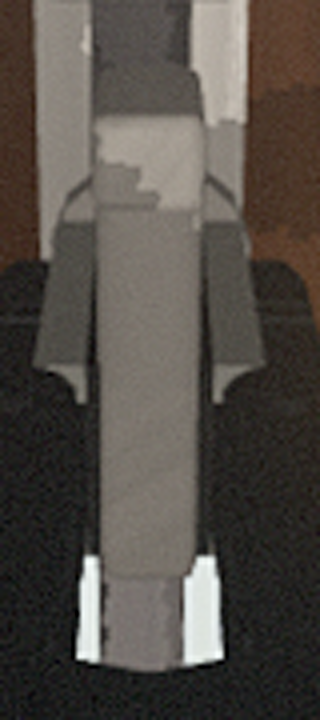

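```bash
python3 - <<'E'
from h import *
crop("pics/w5.png","pics/w5c.png",285,200,350,260,11)
s=manip.observe();show(s)
def pt(u,zt):
    c=manip.get_calibration("wrist");f=200/np.tan(np.radians(c["vfov"]/2));W=c["tool_from_camera"]
    dd=W[:3,:3]@np.array([(u[0]-c["cx"])/f,-(u[1]-c["cy"])/f,-1]);o=W[:3,3];return (o+dd*(zt-o[2])/dd[2])*1000
def tp(p):
    c=manip.get_calibration("wrist");f=200/np.tan(np.radians(c["vfov"]/2));W=c["tool_from_camera"]
    q=W[:3,:3].T@(np.array(p)/1000-W[:3,3]);return np.array([c["cx"]-f*q[0]/q[2],c["cy"]+f*q[1]/q[2]])
for a in range(-90,91,20):
    for z in (22,28):
        a_=np.radians(a);u=tp([14*np.cos(a_),.8+14*np.sin(a_),z]);print(a,z,u.round(1),((u-[285,200])*11).round(0))
E
```

```text
t 6.35 pos [0.5515 0.1682 0.0768] yaw 101.75 tilt [-0.e+00  8.e-04 -1.e+00] F [-0.1  0.3 -1.8] M [0.03 0.01 0.03] op 0.107
-90 22 [291.4 255.9] [ 71. 615.]
-90 28 [292.3 251.1] [ 80. 562.]
-70 22 [292.8 247.9] [ 86. 527.]
-70 28 [293.6 243.3] [ 94. 477.]
-50 22 [297.1 240.7] [133. 448.]
-50 28 [297.8 236.4] [141. 400.]
-30 22 [304.  235.4] [209. 389.]
-30 28 [304.4 231.2] [214. 343.]
-10 22 [312.5 232.5] [302. 357.]
-10 28 [312.7 228.4] [304. 312.]
10 22 [321.6 232.5] [403. 358.]
10 28 [321.5 228.4] [401. 312.]
30 22 [330.1 235.4] [496. 389.]
30 28 [329.7 231.2] [492. 343.]
50 22 [337.  240.8] [572. 449.]
50 28 [336.3 236.4] [564. 401.]
70 22 [341.3 248. ] [619. 528.]
70 28 [340.5 243.4] [610. 477.]
90 22 [342.6 256. ] [634. 616.]
90 28 [341.8 251.2] [625. 563.]
```

View pics/w5c.png

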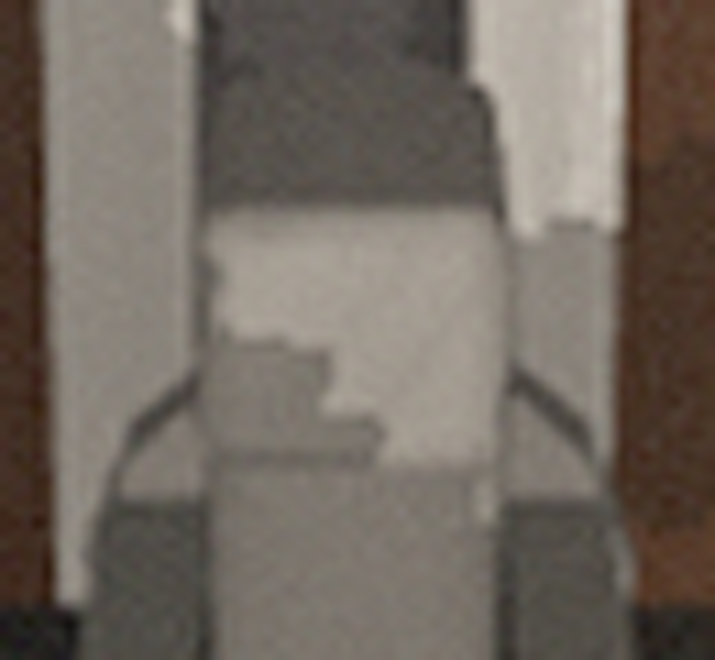

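Request:
move_arm(motion=[{"dx":0,"dy":-0.12,"dz":0,"ax":0,"ay":0,"az":-0.2,"gripper":0},{"dx":0,"dy":-0.12,"dz":0.2,"ax":0,"ay":0,"az":-0.2,"gripper":0},{"dx":0,"dy":-0.12,"dz":0.4,"ax":0,"ay":0,"az":-0.2,"gripper":0},{"dx":0,"dy":-0.12,"dz":0.6,"ax":0,"ay":0,"az":-0.2,"gripper":0},{"dx":0,"dy":-0.12,"dz":0.75,"ax":0,"ay":0,"az":-0.2,"gripper":0},{"dx":0,"dy":-0.12,"dz":0.9,"ax":0,"ay":0,"az":-0.2,"gripper":0},{"dx":0,"dy":-0.12,"dz":0.9,"ax":0,"ay":0,"az":-0.2,"gripper":0}])

```text
clock: 7.22
tool_pos: [0.55, 0.168, 0.0672]
tcp_rot: [-1.978, -2.441, 0.0]
wrist_force: [-0.3, -0.7, -0.7]
opening: 0.113
```

```bash
python3 - <<'E'
from h import *
s=manip.observe();show(s)
im=manip.capture("wrist");cv2.imwrite("pics/w6.png",im[:,:,::-1])
crop("pics/w6.png","pics/w6b.png",270,180,370,370,4)
E
```

```text
t 7.22 pos [0.55   0.168  0.0672] yaw 101.96 tilt [ 1.e-04 -2.e-04 -1.e+00] F [-0.3 -0.7 -0.7] M [-0.04 -0.02  0.01] op 0.113
```

View pics/w6b.png

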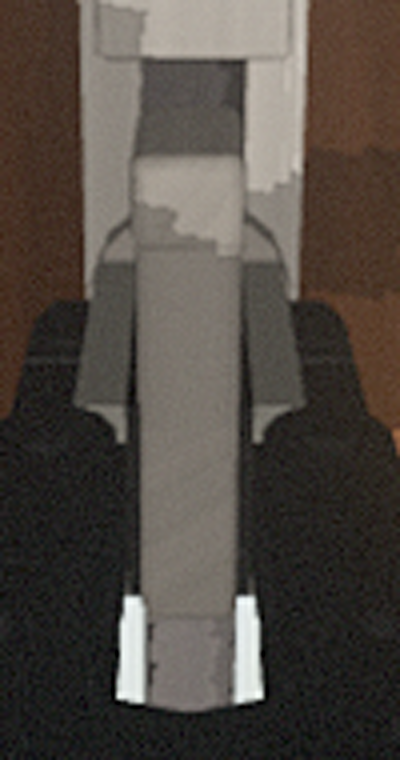

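Request:
move_arm(motion=[{"dx":0,"dy":0,"dz":0.15,"ax":0,"ay":0,"az":0,"gripper":0},{"dx":0,"dy":0,"dz":0.25,"ax":0,"ay":0,"az":0,"gripper":0},{"dx":0,"dy":0,"dz":0.35,"ax":0,"ay":0,"az":0,"gripper":0},{"dx":0,"dy":0,"dz":0.35,"ax":0,"ay":0,"az":0,"gripper":0}])

```text
clock: 7.78
tool_pos: [0.55, 0.1679, 0.0637]
tcp_rot: [-1.978, -2.441, 0.0]
wrist_force: [0.1, 0.2, -1.6]
opening: 0.107
```

```bash
python3 - <<'E'
from h import *
s=manip.observe();show(s)
E
```

```text
t 7.78 pos [0.55   0.1679 0.0637] yaw 101.96 tilt [ 0.e+00 -3.e-04 -1.e+00] F [ 0.1  0.2 -1.6] M [ 0.02  0.02 -0.05] op 0.107
```

Request:
move_arm(motion=[{"dx":0,"dy":0,"dz":0.1,"ax":0,"ay":0,"az":0,"gripper":0},{"dx":0,"dy":0,"dz":0.1,"ax":0,"ay":0,"az":0,"gripper":0}])

```text
clock: 8.02
tool_pos: [0.5501, 0.168, 0.0629]
tcp_rot: [1.978, 2.441, 0.0]
wrist_force: [-0.7, -0.4, 2.8]
opening: 0.11
```

```bash
python3 - <<'E'
from h import *
s=manip.observe();show(s)
E
```

```text
t 8.03 pos [0.5501 0.168  0.0629] yaw 101.96 tilt [ 0.e+00  1.e-04 -1.e+00] F [-0.7 -0.4  2.8] M [-0.17  0.23  0.  ] op 0.11
```

Request:
move_arm(motion=[{"dx":0,"dy":0,"dz":-0.05,"ax":0,"ay":0,"az":0,"gripper":0},{"dx":0.4,"dy":0,"dz":-0.05,"ax":0,"ay":0,"az":0,"gripper":0},{"dx":0.8,"dy":0,"dz":-0.05,"ax":0,"ay":0,"az":0,"gripper":0},{"dx":1.2,"dy":0,"dz":-0.05,"ax":0,"ay":0,"az":0,"gripper":0},{"dx":1.5,"dy":0,"dz":-0.05,"ax":0,"ay":0,"az":0,"gripper":0},{"dx":1.7,"dy":0,"dz":-0.05,"ax":0,"ay":0,"az":0,"gripper":0},{"dx":1.7,"dy":0,"dz":-0.05,"ax":0,"ay":0,"az":0,"gripper":0}])

```text
clock: 8.9
tool_pos: [0.5464, 0.1847, 0.0633]
tcp_rot: [-1.978, -2.441, -0.0]
wrist_force: [0.2, 0.3, -0.8]
opening: 0.11
```

```bash
python3 - <<'E'
from h import *
s=manip.observe();show(s);print("F tool",T_of(s)[0].inv().apply(s["wrist_force"]).round(1))
im=manip.capture("wrist");cv2.imwrite("pics/w7.png",im[:,:,::-1])
crop("pics/w7.png","pics/w7b.png",270,180,370,280,6)
E
```

```text
t 8.9 pos [0.5464 0.1847 0.0633] yaw 101.98 tilt [ 1.e-04 -1.e-04 -1.e+00] F [ 0.2  0.3 -0.8] M [-0.01  0.03  0.02] op 0.11
F tool [0.3 0.3 0.8]
```

View pics/w7b.png

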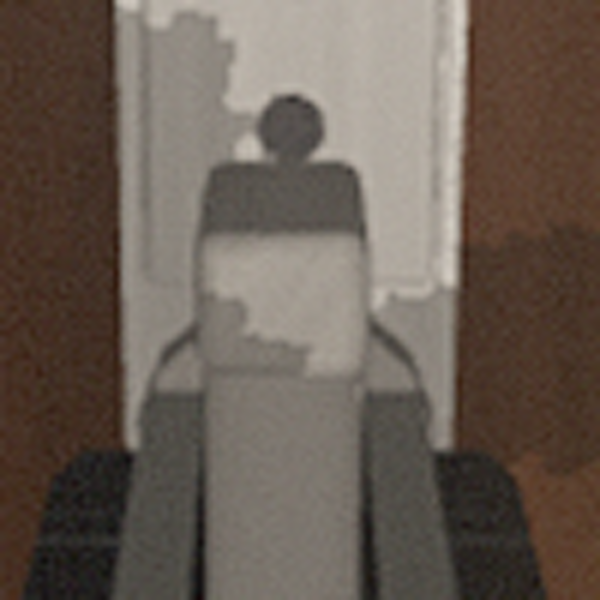

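Near the spacer: face edge at row ~285 of the crop, collar just below it. Creeping on and watching the force.

Request:
move_arm(motion=[{"dx":0.05,"dy":0,"dz":0,"ax":0,"ay":0,"az":0,"gripper":0},{"dx":0.1,"dy":0,"dz":0,"ax":0,"ay":0,"az":0,"gripper":0},{"dx":0.15,"dy":0,"dz":0,"ax":0,"ay":0,"az":0,"gripper":0},{"dx":0.15,"dy":0,"dz":0,"ax":0,"ay":0,"az":0,"gripper":0}])

```text
clock: 9.45
tool_pos: [0.5462, 0.1861, 0.0633]
tcp_rot: [-1.978, -2.441, -0.0]
wrist_force: [0.4, -0.6, -2.0]
opening: 0.107
```

```bash
python3 - <<'E'
from h import *
s=manip.observe();show(s);print("F tool",T_of(s)[0].inv().apply(s["wrist_force"]).round(1))
E
```

```text
t 9.45 pos [0.5462 0.1861 0.0633] yaw 101.96 tilt [ 1.e-04 -0.e+00 -1.e+00] F [ 0.4 -0.6 -2. ] M [-0.03 -0.03  0.05] op 0.107
F tool [-0.7  0.2  2. ]
```

Request:
move_arm(motion=[{"dx":0.05,"dy":0,"dz":0,"ax":0,"ay":0,"az":0,"gripper":0},{"dx":0.1,"dy":0,"dz":0,"ax":0,"ay":0,"az":0,"gripper":0},{"dx":0.1,"dy":0,"dz":0,"ax":0,"ay":0,"az":0,"gripper":0}])

```text
clock: 9.82
tool_pos: [0.546, 0.1868, 0.0633]
tcp_rot: [1.978, 2.441, -0.0]
wrist_force: [-0.6, -1.7, -0.8]
opening: 0.108
```

```bash
python3 - <<'E'
from h import *
s=manip.observe();show(s);print("F tool",T_of(s)[0].inv().apply(s["wrist_force"]).round(1))
E
```

```text
t 9.82 pos [0.546  0.1868 0.0633] yaw 101.95 tilt [-2.e-04 -1.e-04 -1.e+00] F [-0.6 -1.7 -0.8] M [-0.52 -0.13  0.01] op 0.108
F tool [-1.6 -0.9  0.8]
```

Request:
move_arm(motion=[{"dx":0.05,"dy":0,"dz":0,"ax":0,"ay":0,"az":0,"gripper":0},{"dx":0.05,"dy":0,"dz":0,"ax":0,"ay":0,"az":0,"gripper":0}])

```text
clock: 10.07
tool_pos: [0.546, 0.187, 0.0633]
tcp_rot: [1.978, 2.44, -0.001]
wrist_force: [1.8, -4.9, -0.2]
opening: 0.108
```

```bash
python3 - <<'E'
from h import *
s=manip.observe();show(s);print("F tool",T_of(s)[0].inv().apply(s["wrist_force"]).round(1))
im=manip.capture("wrist");cv2.imwrite("pics/w8.png",im[:,:,::-1])
crop("pics/w8.png","pics/w8b.png",270,180,370,280,6)
E
```

```text
t 10.07 pos [0.546  0.187  0.0633] yaw 101.93 tilt [-6.e-04 -2.e-04 -1.e+00] F [ 1.8 -4.9 -0.2] M [-1.14 -0.23  0.03] op 0.108
F tool [-5.2  0.7  0.2]
```

View pics/w8b.png

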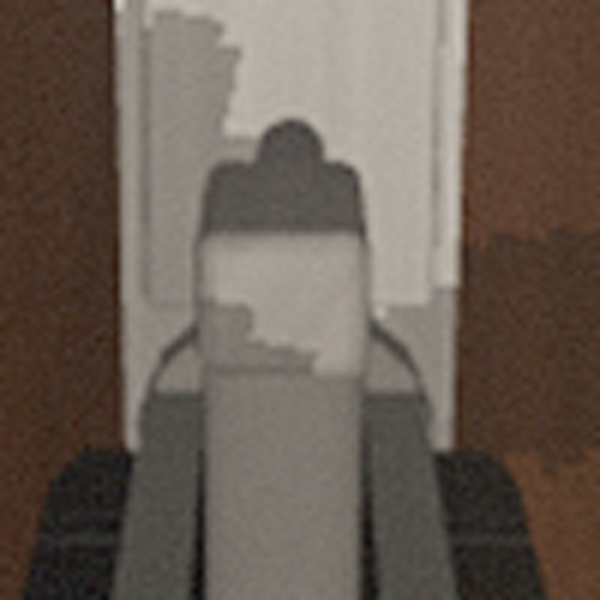

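Request:
move_arm(motion=[{"dx":-0.02,"dy":0,"dz":0.1,"ax":0,"ay":0,"az":0,"gripper":0},{"dx":-0.02,"dy":0,"dz":0.2,"ax":0,"ay":0,"az":0,"gripper":0},{"dx":-0.02,"dy":0,"dz":0.3,"ax":0,"ay":0,"az":0,"gripper":0},{"dx":-0.02,"dy":0,"dz":0.35,"ax":0,"ay":0,"az":0,"gripper":0},{"dx":-0.02,"dy":0,"dz":0.35,"ax":0,"ay":0,"az":0,"gripper":0}])

```text
clock: 10.75
tool_pos: [0.5461, 0.187, 0.0602]
tcp_rot: [1.978, 2.44, -0.0]
wrist_force: [-1.8, -6.9, 10.3]
opening: 0.106
```

```bash
python3 - <<'E'
from h import *
s=manip.observe();show(s);print("F tool",T_of(s)[0].inv().apply(s["wrist_force"]).round(1))
E
```

```text
t 10.75 pos [0.5461 0.187  0.0602] yaw 101.94 tilt [-6.e-04  1.e-04 -1.e+00] F [-1.8 -6.9 10.3] M [-1.52  0.56 -0.02] op 0.106
F tool [ -6.4  -3.2 -10.3]
```

Request:
move_arm(motion=[{"dx":-0.03,"dy":0.03,"dz":0.07,"ax":0,"ay":0,"az":0,"gripper":0},{"dx":-0.03,"dy":0.03,"dz":0.07,"ax":0,"ay":0,"az":5,"gripper":0},{"dx":-0.03,"dy":0.03,"dz":0.07,"ax":0,"ay":0,"az":10,"gripper":0},{"dx":-0.03,"dy":0.03,"dz":0.07,"ax":0,"ay":0,"az":15,"gripper":0},{"dx":-0.03,"dy":0.03,"dz":0.07,"ax":0,"ay":0,"az":15,"gripper":0}])

```text
clock: 11.38
tool_pos: [0.5469, 0.1871, 0.0598]
tcp_rot: [2.281, 2.159, 0.001]
wrist_force: [0.1, -5.5, 10.3]
opening: 0.109
```

```bash
python3 - <<'E'
from h import *
s=manip.observe();show(s);print("F tool",T_of(s)[0].inv().apply(s["wrist_force"]).round(1))
E
```

```text
t 11.38 pos [0.5469 0.1871 0.0598] yaw 86.87 tilt [-0.      0.0013 -1.    ] F [ 0.1 -5.5 10.3] M [-1.27  0.17 -0.1 ] op 0.109
F tool [ -5.5   0.4 -10.3]
```

Request:
move_arm(motion=[{"dx":0,"dy":0,"dz":0,"ax":0,"ay":0,"az":8,"gripper":0},{"dx":0,"dy":0,"dz":0,"ax":0,"ay":0,"az":16,"gripper":0},{"dx":0,"dy":0,"dz":0,"ax":0,"ay":0,"az":24,"gripper":0},{"dx":0,"dy":0,"dz":0,"ax":0,"ay":0,"az":32,"gripper":0},{"dx":0,"dy":0,"dz":0,"ax":0,"ay":0,"az":40,"gripper":0},{"dx":0,"dy":0,"dz":0,"ax":0,"ay":0,"az":40,"gripper":0}])

```text
clock: 12.12
tool_pos: [0.5471, 0.1866, 0.0598]
tcp_rot: [2.882, 1.247, 0.002]
wrist_force: [0.5, -8.6, 11.1]
opening: 0.109
```

```bash
python3 - <<'E'
from h import *
s=manip.observe();show(s);print("F tool",T_of(s)[0].inv().apply(s["wrist_force"]).round(1))
im=manip.capture("wrist");cv2.imwrite("pics/w9.png",im[:,:,::-1])
E
```

```text
t 12.12 pos [0.5471 0.1866 0.0598] yaw 46.8 tilt [ 6.0e-04  1.6e-03 -1.0e+00] F [ 0.5 -8.6 11.1] M [-1.9  -0.21 -0.06] op 0.109
F tool [ -5.9   6.2 -11.1]
```

View pics/w9.png

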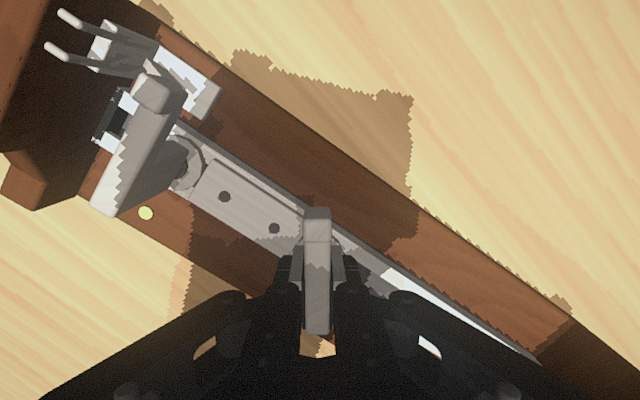

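Request:
move_arm(motion=[{"dx":-0.02,"dy":0.03,"dz":0,"ax":0,"ay":0,"az":8,"gripper":0},{"dx":-0.02,"dy":0.03,"dz":0,"ax":0,"ay":0,"az":16,"gripper":0},{"dx":-0.02,"dy":0.03,"dz":0,"ax":0,"ay":0,"az":24,"gripper":0},{"dx":-0.02,"dy":0.03,"dz":0,"ax":0,"ay":0,"az":30,"gripper":0},{"dx":-0.02,"dy":0.03,"dz":0,"ax":0,"ay":0,"az":33,"gripper":0},{"dx":-0.02,"dy":0.03,"dz":0,"ax":0,"ay":0,"az":33,"gripper":0}])

```text
clock: 12.92
tool_pos: [0.548, 0.1858, 0.06]
tcp_rot: [3.118, 0.379, 0.005]
wrist_force: [5.4, -10.0, 10.2]
opening: 0.111
```

```bash
python3 - <<'E'
from h import *
s=manip.observe();show(s);print("F tool",T_of(s)[0].inv().apply(s["wrist_force"]).round(1))
E
```

```text
t 12.93 pos [0.548  0.1858 0.06  ] yaw 13.86 tilt [ 0.0028  0.0013 -1.    ] F [  5.4 -10.   10.2] M [-2.33 -1.27  0.1 ] op 0.111
F tool [  2.8  11.  -10.1]
```

Request:
move_arm(motion=[{"dx":0.04,"dy":0.06,"dz":0,"ax":0,"ay":0,"az":0,"gripper":0},{"dx":0.04,"dy":0.06,"dz":0,"ax":0,"ay":0,"az":2,"gripper":0},{"dx":0.04,"dy":0.06,"dz":0,"ax":0,"ay":0,"az":2,"gripper":0}])

```text
clock: 13.3
tool_pos: [0.5483, 0.1857, 0.06]
tcp_rot: [3.124, 0.326, 0.004]
wrist_force: [4.5, -7.5, 10.1]
opening: 0.109
```

```bash
python3 - <<'E'
from h import *
s=manip.observe();show(s);print("F tool",T_of(s)[0].inv().apply(s["wrist_force"]).round(1))
E
```

```text
t 13.3 pos [0.5483 0.1857 0.06  ] yaw 11.9 tilt [ 2.6e-03  6.0e-04 -1.0e+00] F [ 4.5 -7.5 10.1] M [-1.82 -0.92  0.06] op 0.109
F tool [  2.9   8.3 -10.1]
```

Request:
move_arm(motion=[{"dx":0.03,"dy":0.03,"dz":0,"ax":0,"ay":0,"az":1,"gripper":0},{"dx":0.03,"dy":0.03,"dz":0,"ax":0,"ay":0,"az":2,"gripper":0},{"dx":0.03,"dy":0.03,"dz":0,"ax":0,"ay":0,"az":2,"gripper":0}])

```text
clock: 13.68
tool_pos: [0.5485, 0.1856, 0.0599]
tcp_rot: [3.13, 0.272, 0.004]
wrist_force: [2.7, -7.3, 10.7]
opening: 0.11
```

```bash
python3 - <<'E'
from h import *
s=manip.observe();show(s);print("F tool",T_of(s)[0].inv().apply(s["wrist_force"]).round(1))
E
```

```text
t 13.68 pos [0.5485 0.1856 0.0599] yaw 9.92 tilt [ 2.5e-03  4.0e-04 -1.0e+00] F [ 2.7 -7.3 10.7] M [-1.69 -0.72  0.15] op 0.11
F tool [  1.4   7.6 -10.7]
```

Request:
move_arm(motion=[{"dx":0.02,"dy":0.02,"dz":0,"ax":0,"ay":0,"az":1,"gripper":0},{"dx":0.02,"dy":0.02,"dz":0,"ax":0,"ay":0,"az":2,"gripper":0},{"dx":0.02,"dy":0.02,"dz":0,"ax":0,"ay":0,"az":2,"gripper":0}])

```text
clock: 14.05
tool_pos: [0.5487, 0.1856, 0.06]
tcp_rot: [-3.134, -0.217, -0.004]
wrist_force: [2.2, -7.1, 10.4]
opening: 0.11
```

```bash
python3 - <<'E'
from h import *
s=manip.observe();show(s);print("F tool",T_of(s)[0].inv().apply(s["wrist_force"]).round(1))
im=manip.capture("wrist");cv2.imwrite("pics/w10.png",im[:,:,::-1])
im=manip.capture("top");cv2.imwrite("pics/top10.png",im[:,:,::-1])
E
```

```text
t 14.05 pos [0.5487 0.1856 0.06  ] yaw 7.93 tilt [ 2.4e-03  2.0e-04 -1.0e+00] F [ 2.2 -7.1 10.4] M [-1.54 -0.63  0.1 ] op 0.11
F tool [  1.2   7.3 -10.3]
```

View pics/w10.png

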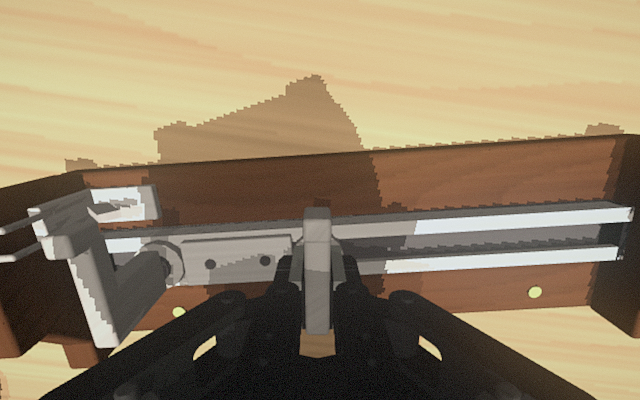

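Request:
move_arm(motion=[{"dx":0,"dy":0,"dz":0,"ax":0,"ay":0,"az":1,"gripper":0},{"dx":0,"dy":0,"dz":0,"ax":0,"ay":0,"az":2,"gripper":0},{"dx":0,"dy":0,"dz":0,"ax":0,"ay":0,"az":2,"gripper":0}])

```text
clock: 14.52
tool_pos: [0.5487, 0.1855, 0.0599]
tcp_rot: [3.137, 0.162, 0.004]
wrist_force: [2.7, -7.8, 10.5]
opening: 0.107
```

```bash
python3 - <<'E'
from h import *
for i in range(3):
  s=manip.observe();show(s)
im=manip.capture("wrist");cv2.imwrite("pics/w11.png",im[:,:,::-1])
s=manip.observe();show(s)
crop("pics/w11.png","pics/w11a.png",230,180,410,360,4)
E
```

```text
t 14.53 pos [0.5487 0.1855 0.0599] yaw 5.93 tilt [ 2.4e-03  1.0e-04 -1.0e+00] F [ 2.7 -7.8 10.5] M [-1.59 -0.71  0.14] op 0.107
t 14.53 pos [0.5487 0.1855 0.0599] yaw 5.93 tilt [ 2.4e-03  1.0e-04 -1.0e+00] F [ 2.7 -7.8 10.5] M [-1.59 -0.71  0.14] op 0.107
t 14.53 pos [0.5487 0.1855 0.0599] yaw 5.93 tilt [ 2.4e-03  1.0e-04 -1.0e+00] F [ 2.7 -7.8 10.5] M [-1.59 -0.71  0.14] op 0.107
t 14.57 pos [0.5487 0.1855 0.06  ] yaw 5.94 tilt [ 2.5e-03  1.0e-04 -1.0e+00] F [ 2.1 -6.4  9.2] M [-1.59 -0.69  0.11] op 0.11
```

View pics/w11a.png

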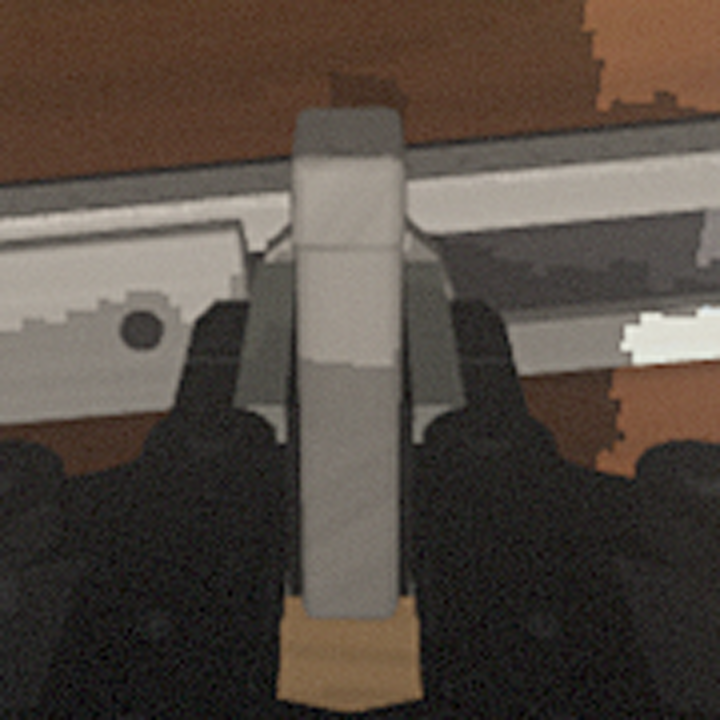

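```bash
python3 - <<'E'
from h import *
crop("pics/w4.png","pics/w4d.png",290,20,400,65,7)
crop("pics/top0.png","pics/top0d.png",220,190,260,225,16)
E
```

```text
(no output)
```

View pics/w4d.png

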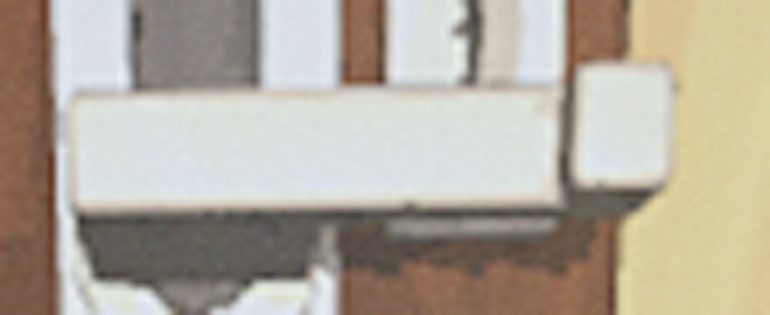

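Request:
move_arm(motion=[{"dx":0,"dy":0.02,"dz":0,"ax":0,"ay":0,"az":1,"gripper":0},{"dx":0,"dy":0.02,"dz":0,"ax":0,"ay":0,"az":2,"gripper":0},{"dx":0,"dy":0.02,"dz":0,"ax":0,"ay":0,"az":2,"gripper":0}])

```text
clock: 14.95
tool_pos: [0.5487, 0.1855, 0.06]
tcp_rot: [-3.14, -0.108, -0.004]
wrist_force: [3.1, -6.3, 9.4]
opening: 0.113
```

```bash
python3 - <<'E'
from h import *
s=manip.observe();show(s);print(s["q"].round(3),s["effort"].round(2))
im=manip.capture("wrist");cv2.imwrite("pics/w12.png",im[:,:,::-1])
crop("pics/w12.png","pics/w12a.png",230,180,410,360,4)
E
```

```text
t 14.95 pos [0.5487 0.1855 0.06  ] yaw 3.94 tilt [ 0.0026 -0.     -1.    ] F [ 3.1 -6.3  9.4] M [-1.43 -0.68  0.23] op 0.113
[-0.313  0.57  -0.086  1.857  0.072  0.715 -1.941] [-3.870e+00 -8.308e+01 -4.920e+00 -2.862e+01 -1.680e+00 -2.000e-02
 -4.600e-01]
```

View pics/w12a.png

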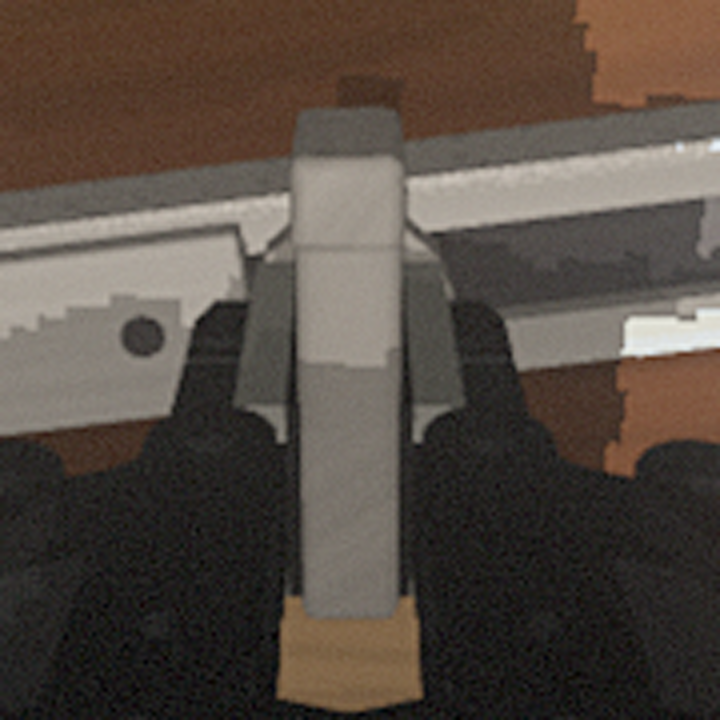

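Request:
move_arm(motion=[{"dx":0,"dy":0.02,"dz":0,"ax":0,"ay":0,"az":1,"gripper":0},{"dx":0,"dy":0.02,"dz":0,"ax":0,"ay":0,"az":2,"gripper":0},{"dx":0,"dy":0.02,"dz":0,"ax":0,"ay":0,"az":2,"gripper":0}])

```text
clock: 15.38
tool_pos: [0.5488, 0.1853, 0.06]
tcp_rot: [-3.141, -0.053, -0.004]
wrist_force: [2.9, -6.0, 9.2]
opening: 0.112
```

```bash
python3 - <<'E'
from h import *
s=manip.observe();show(s);print(s["q"].round(3),s["effort"].round(2))
E
```

```text
t 15.38 pos [0.5488 0.1853 0.06  ] yaw 1.95 tilt [ 2.6e-03 -2.0e-04 -1.0e+00] F [ 2.9 -6.   9.2] M [-1.37 -0.73  0.28] op 0.112
[-0.319  0.57  -0.077  1.857  0.064  0.714 -1.969] [-3.570e+00 -8.314e+01 -4.400e+00 -2.852e+01 -1.590e+00  8.000e-02
 -4.700e-01]
```

```bash
python3 - <<'E'
from h import *
im=manip.capture("wrist");cv2.imwrite("pics/w13.png",im[:,:,::-1])
crop("pics/w13.png","pics/w13a.png",280,200,360,350,5)
im=manip.capture("top");cv2.imwrite("pics/top13.png",im[:,:,::-1])
crop("pics/top13.png","pics/top13a.png",210,170,340,240,6)
# edge measurement: for rows, find strongest gradients near bar edges
for n in ("w4","w8","w10","w11","w12","w13"):
    g=cv2.GaussianBlur(cv2.cvtColor(cv2.imread(f"pics/{n}.png"),cv2.COLOR_BGR2GRAY),(1,5),0).astype(float)
    out=[]
    for v in (225,240,290,305,320,328):
        r=g[v-2:v+3].mean(0); d=np.abs(np.diff(r))
        a=298+np.argmax(d[298:310]); b=324+np.argmax(d[324:336]); out.append((int(a),int(b)))
    print(n,out)
E
```

```text
w4 [(302, 331), (302, 329), (304, 329), (304, 328), (304, 328), (304, 333)]
w8 [(301, 331), (298, 329), (304, 329), (304, 328), (304, 328), (300, 333)]
w10 [(302, 329), (301, 329), (304, 329), (304, 329), (304, 329), (300, 333)]
w11 [(302, 331), (303, 332), (304, 329), (304, 329), (305, 329), (300, 333)]
w12 [(302, 331), (302, 330), (304, 329), (304, 329), (305, 329), (300, 333)]
w13 [(302, 331), (300, 330), (304, 329), (304, 329), (305, 329), (300, 333)]
```

View pics/w13a.png

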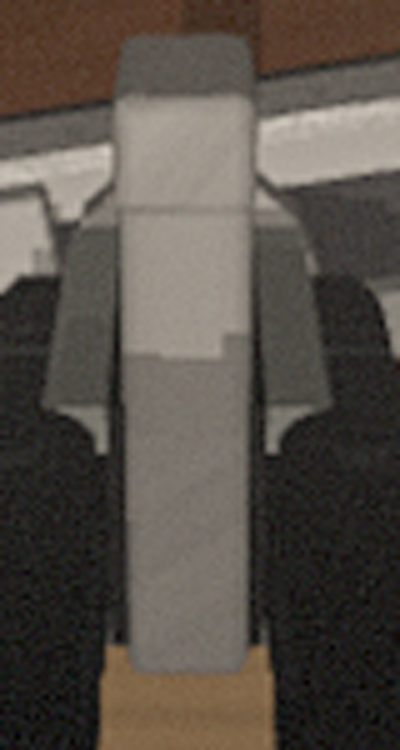

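View pics/top13a.png

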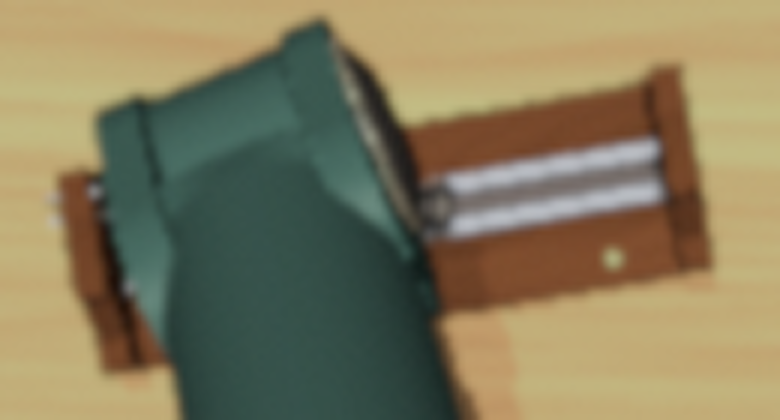

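Request:
move_arm(motion=[{"dx":0,"dy":0,"dz":0,"ax":0,"ay":0,"az":-2,"gripper":0},{"dx":0,"dy":0,"dz":0,"ax":0,"ay":0,"az":-4,"gripper":0},{"dx":0,"dy":0,"dz":0,"ax":0,"ay":0,"az":-4,"gripper":0}])

```text
clock: 15.85
tool_pos: [0.5488, 0.1855, 0.06]
tcp_rot: [-3.137, -0.164, -0.004]
wrist_force: [2.8, -5.0, 9.4]
opening: 0.112
```

```bash
python3 - <<'E'
from h import *
s=manip.observe();show(s);print(s["effort"].round(2)[6])
im=manip.capture("wrist");cv2.imwrite("pics/w14.png",im[:,:,::-1])
crop("pics/w14.png","pics/w14a.png",230,180,410,360,4)
E
```

```text
t 15.85 pos [0.5488 0.1855 0.06  ] yaw 5.97 tilt [ 2.6e-03 -4.0e-04 -1.0e+00] F [ 2.8 -5.   9.4] M [-1.15 -0.64 -0.01] op 0.112
0.42
```

View pics/w14a.png

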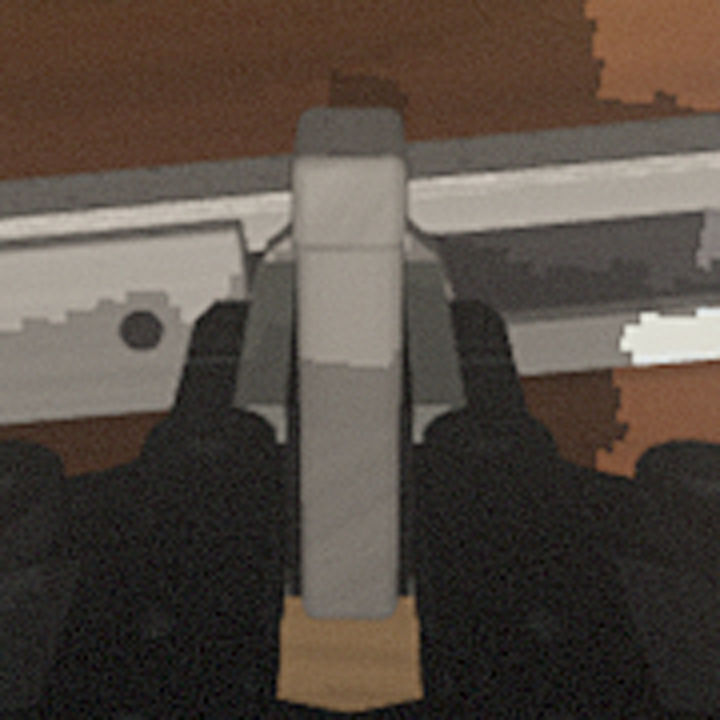

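Request:
move_arm(motion=[{"dx":0,"dy":0,"dz":0,"ax":0,"ay":0,"az":-1.5,"gripper":0},{"dx":0,"dy":0,"dz":0,"ax":0,"ay":0,"az":-3,"gripper":0},{"dx":0,"dy":0,"dz":-0.05,"ax":0,"ay":0,"az":-3,"gripper":0},{"dx":0,"dy":0,"dz":-0.08,"ax":0,"ay":0,"az":-3,"gripper":0},{"dx":0,"dy":0,"dz":-0.08,"ax":0,"ay":0,"az":-3,"gripper":0}])

```text
clock: 16.52
tool_pos: [0.5487, 0.1856, 0.0605]
tcp_rot: [-3.131, -0.245, -0.004]
wrist_force: [4.4, -4.0, 3.7]
opening: 0.106
```

```bash
python3 - <<'E'
from h import *
s=manip.observe();show(s);print(s["effort"].round(2)[6])
E
```

```text
t 16.52 pos [0.5487 0.1856 0.0605] yaw 8.95 tilt [ 2.5e-03 -3.0e-04 -1.0e+00] F [ 4.4 -4.   3.7] M [-0.82 -1.17  0.05] op 0.106
-0.0
```

Request:
move_arm(motion=[{"dx":0,"dy":0,"dz":-0.03,"ax":0,"ay":0,"az":0,"gripper":0},{"dx":0,"dy":0,"dz":-0.03,"ax":0,"ay":0,"az":0,"gripper":15},{"dx":0,"dy":0,"dz":-0.03,"ax":0,"ay":0,"az":0,"gripper":25},{"dx":0,"dy":0,"dz":-0.03,"ax":0,"ay":0,"az":0,"gripper":35},{"dx":0,"dy":0,"dz":-0.03,"ax":0,"ay":0,"az":0,"gripper":40}])

```text
clock: 17.15
tool_pos: [0.5475, 0.1856, 0.0602]
tcp_rot: [-3.132, -0.246, 0.0]
wrist_force: [0.5, -0.6, 0.3]
opening: 0.398
```

```bash
python3 - <<'E'
from h import *
s=manip.observe();show(s)
im=manip.capture("wrist");cv2.imwrite("pics/w15.png",im[:,:,::-1])
crop("pics/w15.png","pics/w15a.png",220,170,420,370,4)
E
```

```text
t 17.15 pos [0.5475 0.1856 0.0602] yaw 8.97 tilt [-1.e-04 -2.e-04 -1.e+00] F [ 0.5 -0.6  0.3] M [ 0.05 -0.04  0.01] op 0.398
```

View pics/w15a.png

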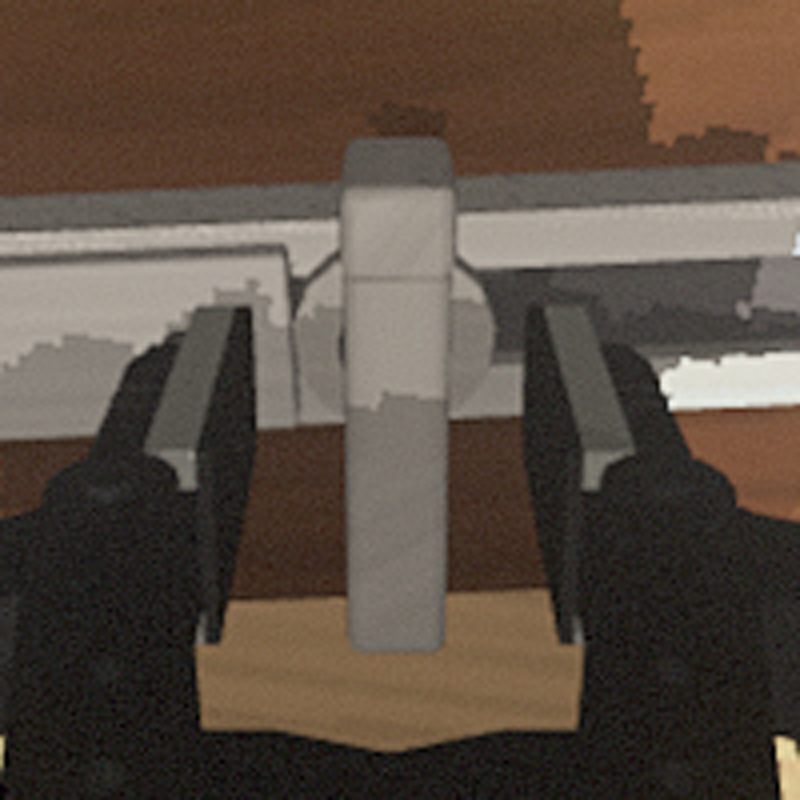

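Request:
move_arm(motion=[{"dx":0,"dy":0,"dz":-2,"ax":0,"ay":0,"az":0,"gripper":45},{"dx":0,"dy":0,"dz":-6,"ax":0,"ay":0,"az":0,"gripper":45},{"dx":0,"dy":0,"dz":-11,"ax":0,"ay":0,"az":0,"gripper":45},{"dx":0,"dy":0,"dz":-15,"ax":0,"ay":0,"az":0,"gripper":45},{"dx":0,"dy":0,"dz":-15,"ax":0,"ay":0,"az":0,"gripper":45},{"dx":0,"dy":0,"dz":-15,"ax":0,"ay":0,"az":0,"gripper":45}])

```text
clock: 17.95
tool_pos: [0.5472, 0.1854, 0.2097]
tcp_rot: [3.132, 0.246, -0.001]
wrist_force: [0.4, -0.8, -1.7]
opening: 0.45
```

```bash
python3 - <<'E'
from h import *
import pickle
s=manip.observe();show(s);pickle.dump(s,open("s16.pkl","wb"))
im=manip.capture("wrist");cv2.imwrite("pics/w16.png",im[:,:,::-1])
crop("pics/w16.png","pics/w16a.png",200,130,360,250,5)
im=manip.capture("scene");cv2.imwrite("pics/scene16.png",im[:,:,::-1])
crop("pics/scene16.png","pics/scene16a.png",300,125,400,220,6)
E
```

```text
t 17.95 pos [0.5472 0.1854 0.2097] yaw 8.97 tilt [-6.e-04  1.e-04 -1.e+00] F [ 0.4 -0.8 -1.7] M [0.01 0.06 0.  ] op 0.45
```

View pics/w16.png

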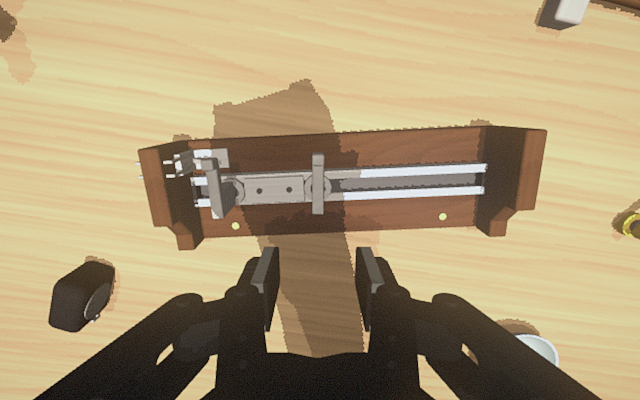

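View pics/w16a.png

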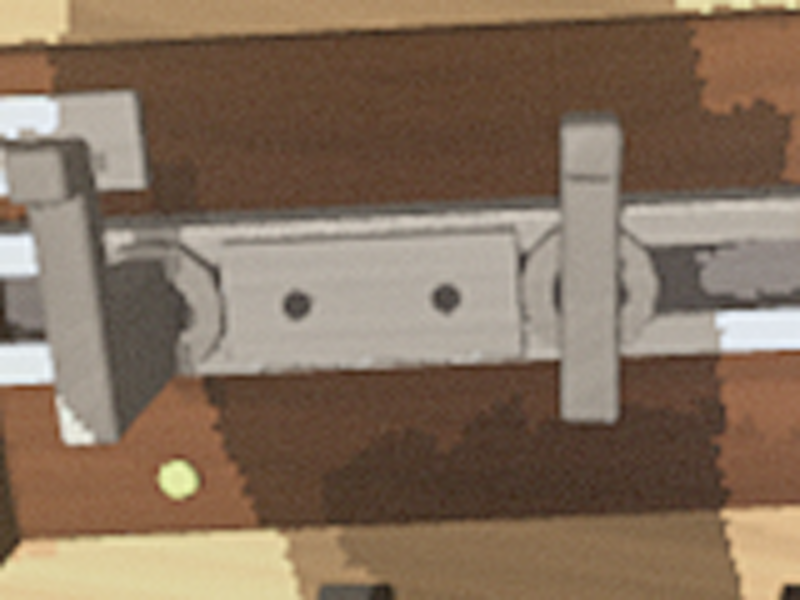

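View pics/scene16a.png

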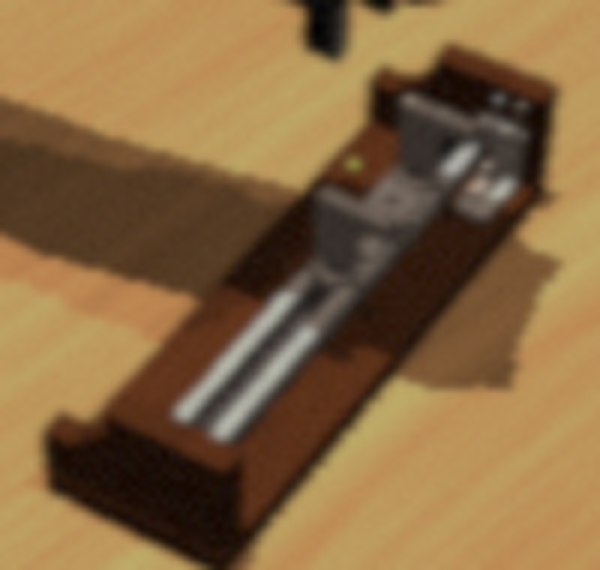

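```bash
python3 - <<'E'
from workcell import manip
print(manip.job_done())
E
```

```text
the job is handed in; nothing more can be done
None
```

The steel hook is fitted in the rail, locked crosswise against the spacer with its tip pointing the same way as the fitted hook's, and I handed the job in at about 18 s. It is about 2.5° further round than the fitted hook, and the end stop was not clear-cut (below).

**How it went:**
- I took the steel hook from the insert and lowered its foot into the slot, tip towards the spacer, with no contact force until the collar met the rail.
- I slid it on until the collar met the spacer; contact showed as about 5 N.
- I pressed it about 3 mm down (about 10–11 N), turned it clockwise, let the spring lift the foot against the lips, and opened the gripper. The highest sideways force on the bracket was about 11 N.

**Last checks:**
- **Locked:** just before I let go, the push had fallen from 9 N to about 4 N as I eased up half a millimetre, at the height a locked hook should sit.
- **Snug:** the last close-up shows the collar touching the spacer's edge.
- **Direction:** the tip is on the same side as the fitted hook's, at about 93° from the rail by the wrist's yaw reading. The fitted hook measures about 90°.
- **Clear:** the gripper is well above everything and touches nothing. I took no final picture of the whole table.

**What disagreed:** I felt no sharp stop just past 90°. The turning torque only crept up, to about 0.28 N m at 100°. I turned it back to about 93° before letting go, so it was not released hard against its stop.

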